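Refit the water-filter tube and open the valve

TASK

Take the filter tube out of its upright stand and push it into the slanting push-fit collet of the water-filter head, past the stiff seal until it bottoms, and let go of it. Then swing the valve lever on the same filter head all the way over to its far side. Leave the spice jar, the yellow mug and the flat tin standing where they are.

Things in the scene. Friction and masses are not known exactly. Their poses are not given: they have to be found in the camera images.
- tube_grip (a point): middle of the square grip of the filter tube, 140 mm above its tip. The tube is 160 mm long, 0.12 kg: a white round shaft 20 mm in diameter (lowest 6 mm tapered to 13 mm, two black seal rings near the tip), and from 118 to 160 mm a grey square grip 26 x 26 mm. z points along the tube from tip to grip, x and y are square to the grip's flat faces. At the start it stands upright and loose in the tube stand.
- tube_tip (a point): middle of the tip (lower end) of the filter tube; same axes as tube_grip
- tube_stand: fixed upright stand of the tube: grey disc 80 mm across with a white sleeve 36 mm across and 60 mm high, bore 25 mm, floor of the bore 6 mm above the worktop. Origin at the centre of the underside.
- filter_head: fixed water-filter head, white and grey plastic, 110 (x) x 190 (y) mm, its flat top 50 mm high. Origin at the centre of the underside; its x axis points away from the robot (give or take the yaw), z up. On its +y half (left, seen from the robot) stands the slanting collet, on its -y half the valve lever; two short steel stubs at its back.
- collet_mouth (a point): middle of the mouth of the collet, 118 mm above the worktop. z points out of the collet along the bore: 30 degrees from vertical, leaning towards the filter head's -x (the robot); y is the filter head's y. The collet is a round grey sleeve about 53 mm across at the flared mouth; the flare narrows over 14 mm from about 33 mm to the bore of 22.4 mm. The black top of the seal lies 36 mm below the mouth along the bore.
- seal (a joint): how far the seal is pushed down the bore, m: 0 at the start, 0.018 fully bottomed (tube tip then 54 mm below the mouth along the bore). It resists with about 8 to 10 N and stays where it is left; there is no spring.
- valve_lever (a joint): valve lever angle, rad: it leans towards the filter head's -x (the robot) at 0 and swings about the filter head's y axis to its stop, leaning to +x, at 1.0. It stays where it is left.
- valve_lever_tip (a point): centre of the steel ball (26 mm across) at the end of the lever. The lever is a steel rod 10 mm thick; the ball is 75 mm from the hinge axis, which runs along the filter head's y through the point (0, -55, 72) mm of the filter head. With the lever at 0 the ball stands 36 mm towards -x of the hinge, at 0.5 rad about straight above it, at 1.0 the same 36 mm towards +x. It moves with a light push (about 1 N).
- spice_jar: loose jar with a black cap, 41 mm across, 105 mm high; origin at its underside. To be left alone.
- yellow_mug: loose yellow mug, 83 x 119 x 92 mm; origin at its underside. To be left alone.
- tin: loose flat round tin, 86 mm across, 40 mm high; origin at its underside. To be left alone.
Things that resemble listed ones, but are neither listed nor needed, are in the scene too. Of the things like the part that bears tube_grip, leave any that is brown or red; of the rest the smaller one is meant.

How it is judged:
On the way, in this order (a step that is already met when the one before it is completed fails the run):
1. the tube is in the collet and fully home, and let go (value of joint seal above 0.016 m and z of tube_tip in the frame of collet_mouth below -0.05 m and x of tube_tip in the frame of collet_mouth between -0.004 and 0.004 m and y of tube_tip in the frame of collet_mouth between -0.004 and 0.004 m and angle between the z axis of tube_tip and the z axis of collet_mouth, either way round below 0.1 rad and contact force between the fingers and filter_tube below 0.3 N), for 0.2 s.
2. the valve lever is swung over (value of joint valve_lever above 0.85 rad), for 0.2 s.
At the end, for the whole second after the job is handed in: the tube sits in the collet, its tip at least 50 mm below the mouth, the seal pushed down at least 16 of its 18 mm, within 4 mm of the bore's axis and in line with it (0.1 rad), released and at rest; the valve lever is past 0.85 of 1.0 rad (value of joint seal above 0.016 m and z of tube_tip in the frame of collet_mouth below -0.05 m and x of tube_tip in the frame of collet_mouth between -0.004 and 0.004 m and y of tube_tip in the frame of collet_mouth between -0.004 and 0.004 m and angle between the z axis of tube_tip and the z axis of collet_mouth, either way round below 0.1 rad and value of joint valve_lever above 0.85 rad and linear speed of filter_tube below 0.02 m/s); the robot touches nothing.
It fails at once if the spice jar is shifted more than 40 mm or knocked over (distance of spice_jar from where it was at the start of the episode above 0.04 m or angle between spice_jar's own z axis and vertical above 0.5 rad).
It fails at once if the yellow mug is shifted more than 40 mm or knocked over (distance of yellow_mug from where it was at the start of the episode above 0.04 m or angle between yellow_mug's own z axis and vertical above 0.5 rad).
It fails at once if the flat tin is shifted more than 40 mm or knocked over (distance of tin from where it was at the start of the episode above 0.04 m or angle between tin's own z axis and vertical above 0.5 rad).
It also fails if it takes over 54 s, if anything falls off the work surface, if the arm or the gripper's body presses on something with over 40 N, if the wrist force passes 120 N, or if a joint passes its speed limit or range.

ROBOT

A 6-joint arm with a two-finger parallel gripper is mounted at the origin on a cart in front of the work surface, level with it; the furniture and walls round the work are solid. World frame = base frame: x ahead of the robot, y to its left, z up, the work surface at z = 0. Lengths are in m, angles in rad, forces in N, time in s.
With the tool pointing down it reaches from about 0.35 to 0.975 m from the base axis. Payload 4.9 kg.
Tool frame: the origin (TCP) lies at the very end of the fingers, on their centre line; the grasp point (between the pads) lies 19 mm behind it; z points along the fingers, x is the direction in which the jaws open and shut, and the axes are right-handed (so a half turn about z gives the same grasp; the last joint's range is limited). The gripper opens to 85 mm and grips with 20 to 120 N. Pads are 22 mm wide; open, the fingers measure 114 mm over their backs; the gripper's body (76 mm by 85 mm) begins 54 mm behind the grasp point. The pads swing forward as they close: fully open they stand 13 mm farther back than shut.
Start: joints at [-1.27, 0.053, 1.613, -0, 1.476, -0.119], TCP at [0.255, -0.571, 0.193] pointing down, gripper open.
Joint ranges: [-3.01, 3.01], [-1.01, 2.22], [0.06, 2.58], [-1.02, 4.17], [0.09, 2.62], [-3.14, 3.14]. Speed limits (rad/s): [2.57, 2.57, 3.14, 3.14, 3.14, 3.14].

INTERFACE

Orientations are given as a rotation vector (axis times angle).
In Python, from station import ctrl, get_image, calibration, job gives the robot as it stands.
- The arm moves only by the tool jog_arm, never from a script. Its argument "deltas" is a list of rows, each a list of 3 entries, a list of its own where there are three numbers: the turn, a rotation vector about the tool's x, y, z in degrees, then the shift along the tool's x, y, z in m, then the finger opening in m, from 0 to 0.0854. In form: [[[ax, ay, az], [tx, ty, tz], gripper], ...]. A call has 1 to 12 rows; each row is the pose to reach, as a shift and turn from the pose commanded when the call began, along the tool's axes at that moment; what a row does not reach only later rows make up. A row lasts 1/12 s, in which the tool goes at most 41.7 mm and 7.16 degrees, less where a joint would pass 70% of its speed; a pose out of reach is approached as far as the arm can. A call with a gripper value outside its range is refused whole. The fingers move at their own pace and stop on an object; "squeeze" is the grip in N (left out, the last holds). Time passes only in rows, so rows that repeat a pose let the fingers close. It gives the time, the measured TCP pose, the force and the opening at its end, in the units of the state.
- ctrl.get_obs(): the state, without advancing time (a new reading comes with each control period).
- get_image(name): name is "side" or "top" or "wrist"; returns the picture (400x640x3 uint8, red, green, blue); there is no depth.
- calibration(name): a dict with "mtx" (3x3 intrinsics, pixels), "k1" (the pictures are not rectified: a ray, as slopes to the right and down, at radius r is drawn at 1 + k1 r^2 times it, then the intrinsics apply), "origin" and "rotation" of the camera in the world; the wrist camera has in their place "tool_from_camera" (4x4, takes a point from camera to tool coordinates, whose origin is the TCP and whose axes are the tool frame's). Camera axes: x right, y up, looking along -z (the intrinsics and any distortion apply to the point x, -y, -z); pixel columns grow to the right and rows downward; lengths in m; the calibration is good to about 2 mm. A picture is of the moment at which its call begins: read the wrist's pose just before it. calibration takes no time and is no camera call.
- job.finish_job(): hands the job in, once; it reports no verdict.
The state is a dict: "t": time; "q": joint angles; "dq": joint speeds; "effort": joint torques, N m; "tool_pos": TCP position; "tool_rot": TCP orientation; "contact_force": force on the tool from outside, world axes, zero at the start; "wrist_torque": the same for the moment, N m; "opening": finger opening in m.
Only numpy, scipy, OpenCV 4.12 (cv2) and the standard library are available. Lean on these libraries where they do the work, as an engineer would, in place of code of your own. Each camera call takes 0.05 s, during which the arm holds its last target.

## Working session

There is one attempt and no reset: what is moved stays moved. The work goes in short steps, Python scripts to look and compute and a tool call to move; the robot and the scene stay as the last step left them, time stands still between calls to the robot, and variables do not carry over. Pictures are saved under pics/ and viewed, and the job is handed in when it is done.

Besides the shell and the picture viewer there is one more tool, called after "Emit:" by a JSON object that holds its "fn" and its "kwargs". jog_arm: Moves the arm, as the interface text tells. Its arguments: {"type":"object","properties":{"deltas":{"type":"array","items":{"type":"array"}},"squeeze":{"type":"number"}},"required":["deltas"]}

```bash
ls; mkdir -p pics; python3 - <<'E'
from station import ctrl, get_image, calibration, job
import cv2
o=ctrl.get_obs(); print(o)
for n in ["side","top","wrist"]:
    c=calibration(n); print(n,c)
    im=get_image(n); cv2.imwrite(f"pics/{n}0.png",im[:,:,::-1])
E
```

```text
pics
{'t': 0.0, 'q': array([-1.26999970e+00,  5.33933388e-02,  1.61425769e+00,  3.18723199e-05,
        1.47600471e+00, -1.18994896e-01]), 'dq': array([ 1.15605710e-03, -1.40584394e-03, -4.78022557e-04,  6.89837795e-05,
       -5.81441998e-04,  1.36578291e-04]), 'effort': array([ 2.95186073e-04, -3.93679619e+01, -3.70179963e+01, -1.94142258e-04,
        6.88185770e-03, -1.76167509e-05]), 'tool_pos': array([ 0.25453886, -0.57006718,  0.19136217]), 'tool_rot': array([-2.63441014e+00,  1.70910330e+00,  2.45711388e-03]), 'contact_force': array([-0.08298949, -0.78402928, -0.87394691]), 'wrist_torque': array([-0.05385577, -0.0047694 ,  0.01802298]), 'opening': 0.08519907720240631}
side {'mtx': array([[385.06211234,   0.        , 317.77066569],
       [  0.        , 385.06211234, 201.66486634],
       [  0.        ,   0.        ,   1.        ]]), 'k1': -0.08974424435132963, 'origin': array([ 0.59341061, -0.87627828,  0.46389599]), 'rotation': array([ 1.1854398, -0.0050595,  0.0374821])}
top {'mtx': array([[421.95609932,   0.        , 316.60915677],
       [  0.        , 421.95609932, 199.35545345],
       [  0.        ,   0.        ,   1.        ]]), 'k1': -0.049088949801494294, 'origin': array([ 0.42011329, -0.0318515 ,  0.95255229]), 'rotation': array([ 0.12252088, -0.11747903, -1.55917634])}
wrist {'mtx': array([[275.50718941,   0.        , 315.90604433],
       [  0.        , 275.50718941, 198.56041603],
       [  0.        ,   0.        ,   1.        ]]), 'k1': -0.04786663178599944, 'tool_from_camera': array([[ 9.99998987e-01, -2.98462400e-04,  1.39139508e-03,
        -2.97416614e-04],
       [ 7.20701398e-05, -9.65881546e-01, -2.58984235e-01,
        -6.56638896e-02],
       [ 1.42121989e-03,  2.58984073e-01, -9.65880546e-01,
        -1.82474357e-01],
       [ 0.00000000e+00,  0.00000000e+00,  0.00000000e+00,
         1.00000000e+00]])}
```

View pics/side0.png

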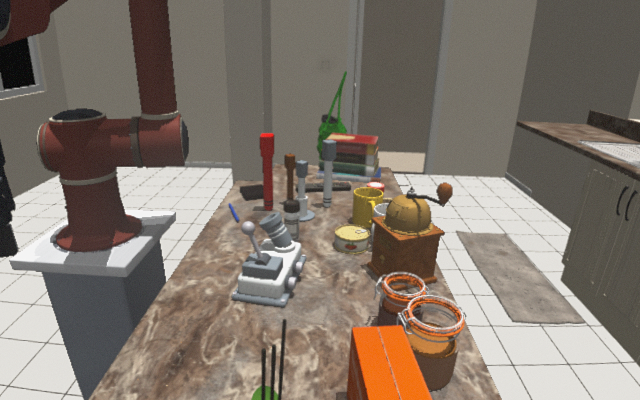

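View pics/top0.png

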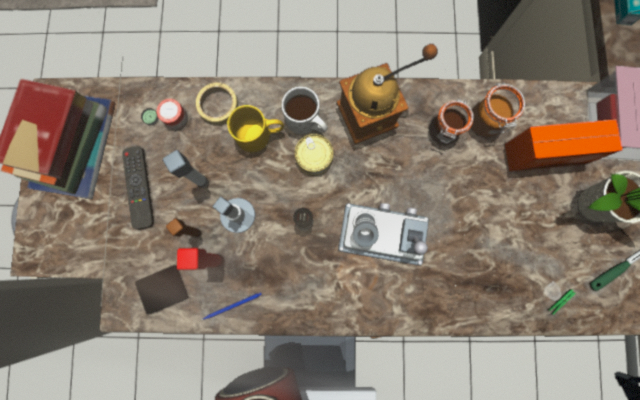

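View pics/wrist0.png

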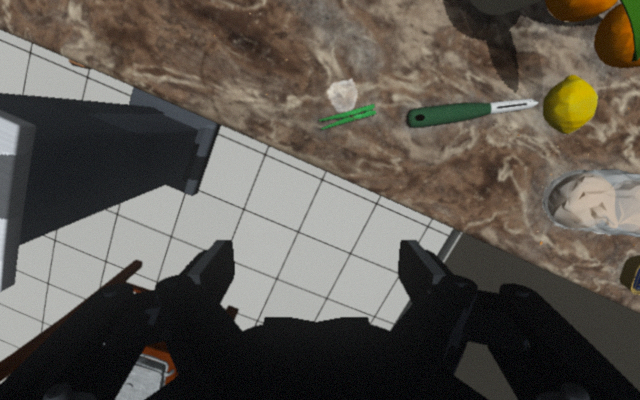

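```bash
cat > h.py <<'E'
import numpy as np, cv2
from scipy.spatial.transform import Rotation as R
from station import ctrl, get_image, calibration, job
def cam(n,obs=None):
    c=calibration(n)
    if n=="wrist":
        T=np.eye(4);T[:3,:3]=R.from_rotvec(obs["tool_rot"]).as_matrix();T[:3,3]=obs["tool_pos"]
        T=T@c["tool_from_camera"]; return c,T[:3,3],T[:3,:3]
    return c,np.array(c["origin"]),R.from_rotvec(c["rotation"]).as_matrix()
def proj(n,P,obs=None):
    c,o,M=cam(n,obs); p=(np.atleast_2d(P)-o)@M
    s=np.c_[p[:,0]/-p[:,2],-p[:,1]/-p[:,2]]; r2=(s**2).sum(1,keepdims=True)
    s=s*(1+c["k1"]*r2); K=c["mtx"]; return s@K[:2,:2].T+K[:2,2]
def ray(n,uv,obs=None):
    c,o,M=cam(n,obs);K=c["mtx"]; d=np.linalg.inv(K)@[uv[0],uv[1],1]; d=d[:2];s=d.copy()
    for _ in range(30): s=d/(1+c["k1"]*(s@s))
    v=M@np.array([s[0],-s[1],-1]); return o,v/np.linalg.norm(v)
def atz(n,uv,z,obs=None):
    o,v=ray(n,uv,obs); return o+v*(z-o[2])/v[2]
def tri(rays):
    A=np.zeros((3,3));b=np.zeros(3)
    for o,v in rays:
        Q=np.eye(3)-np.outer(v,v);A+=Q;b+=Q@o
    x=np.linalg.solve(A,b); return x,[np.linalg.norm((np.eye(3)-np.outer(v,v))@(x-o)) for o,v in rays]
def crop(f,x0,y0,x1,y1,s,out):
    im=cv2.imread(f); cv2.imwrite(out,cv2.resize(im[y0:y1,x0:x1],None,fx=s,fy=s,interpolation=cv2.INTER_CUBIC))
E
python3 - <<'E'
from h import *
crop("pics/top0.png",130,130,270,250,5,"pics/c1.png")
crop("pics/top0.png",320,180,450,280,6,"pics/c2.png")
crop("pics/side0.png",220,120,380,300,3.3,"pics/c3.png")
E
```

```text
(no output)
```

View pics/c1.png

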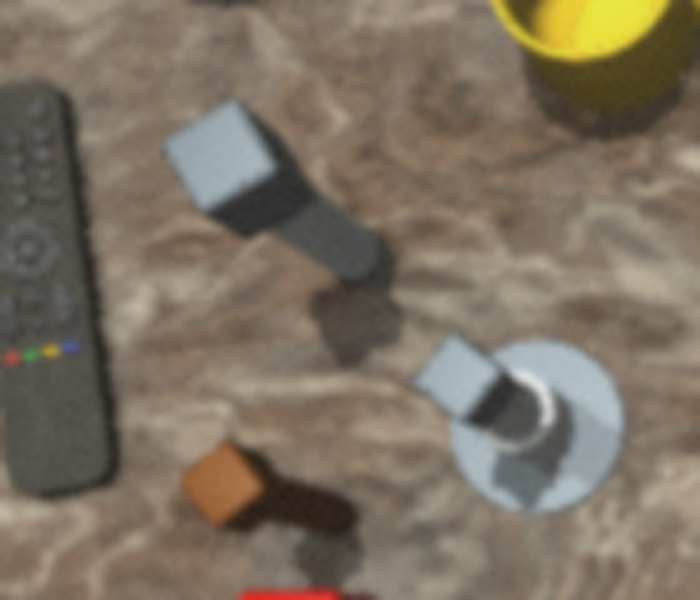

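View pics/c2.png

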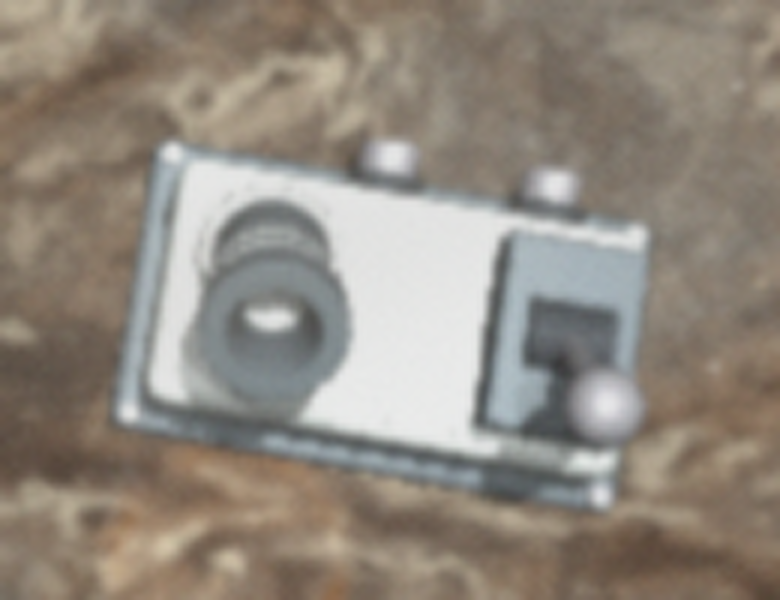

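View pics/c3.png

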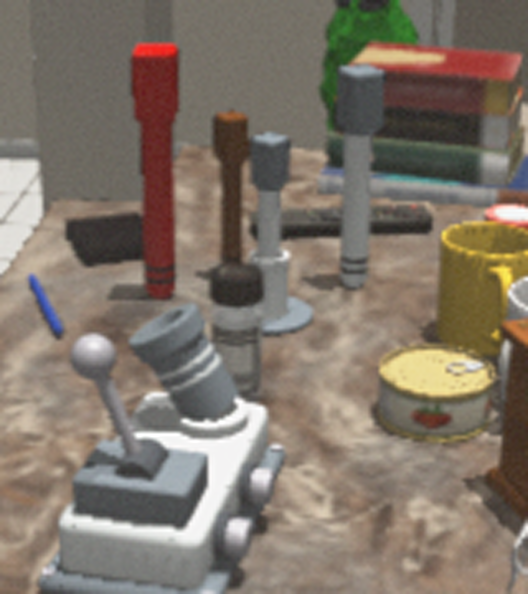

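```bash
python3 - <<'E'
from h import *
def both(t,s): return tri([ray("top",t),ray("side",s)])
print("mouth",both((366,234.7),(270.3,220)), atz("top",(366,234.7),.118), atz("side",(270.3,220),.118))
print("ball",both((420.8,247.5),(248.2,227.9)))
for c in [(172,152),(128,412),(600,493),(640,235)]:
    print(atz("top",(320+c[0]/6,180+c[1]/6),.008))
g=[(455,335),(510,378),(460,425),(415,382)]
P=[atz("top",(130+a/5,130+b/5),.166) for a,b in g];print("grip",np.mean(P,0));print(P)
print("stand", atz("top",(130+538/5,130+426/5),.004),"sleeve top",atz("top",(130+517/5,130+410/5),.06))
print("big grey",both((174+130-130,161),(329,150)))
print("grip side",both((130+460/5,130+381/5),(220+270/3.3,120+140/3.3)))
print("jar", atz("top",(303,215),.105),"tin",atz("top",(313,152),.04),"mug",atz("top",(250,122),.09))
E
```

```text
mouth (array([ 0.4793451 , -0.12730063,  0.11387228]), [np.float64(0.00018473898606160172), np.float64(0.00018473898606154691)]) [ 0.4788721  -0.12686158  0.118     ] [ 0.48086688 -0.13608218  0.118     ]
ball (array([ 0.45300769, -0.22882208,  0.14340162]), [np.float64(0.0003233442748489684), np.float64(0.0003233442748489818)])
[ 0.55265932 -0.10075967  0.008     ]
[ 0.45510964 -0.08417517  0.008     ]
[ 0.42641781 -0.25907349  0.008     ]
[ 0.52255355 -0.27673829  0.008     ]
grip [0.52727623 0.14965527 0.166     ]
[array([0.54442953, 0.15228248, 0.166     ]), array([0.52817077, 0.13071197, 0.166     ]), array([0.51016355, 0.14892345, 0.166     ]), array([0.52634105, 0.1667032 , 0.166     ])]
stand [0.52857276 0.15059752 0.004     ] sleeve top [0.52896348 0.14908277 0.06      ]
big grey (array([0.60727352, 0.24174732, 0.17812168]), [np.float64(0.003561024309985657), np.float64(0.003561024309985831)])
grip side (array([0.52813975, 0.1504832 , 0.16281919]), [np.float64(0.0008378217031057031), np.float64(0.000837821703105645)])
jar [ 0.51857127 -0.00132924  0.105     ] tin [ 0.66750703 -0.01936284  0.04      ] mug [0.71910856 0.11517217 0.09      ]
```

```bash
python3 - <<'E'
from h import *
print("brown base",atz("top",(199,232),0.),"grey base",atz("top",(202,182),0.))
print("brown top",tri([ray("top",(174.5,226.5)),ray("side",(290,155.8))]))
o=ctrl.get_obs();Rt=R.from_rotvec(o["tool_rot"]).as_matrix();print(Rt)
# target viewing pose above the stand: heading 49
def delta(p,Rw):
    print("rotdeg",np.round(np.degrees(R.from_matrix(Rt.T@Rw).as_rotvec()),2),"shift",np.round(Rt.T@(p-o["tool_pos"]),4))
for hd in (49,-41):
    h=np.radians(hd);x=np.array([np.cos(h),np.sin(h),0]);z=np.array([0,0,-1.]);Rw=np.c_[x,np.cross(z,x),z]
    p=np.array([.528,.150,.26]);delta(p,Rw)
    T=Rw@calibration("wrist")["tool_from_camera"][:3,3];print("cam at",p+T)
E
```

```text
brown base [ 4.89901373e-01  2.37952754e-01 -1.11022302e-16] grey base [0.6053801  0.23681867 0.        ]
brown top (array([0.48801506, 0.24128831, 0.15598889]), [np.float64(0.000430019390385447), np.float64(0.00043001939038544496)])
[[ 4.07562867e-01 -9.13177037e-01 -4.56393561e-04]
 [-9.13175760e-01 -4.07563067e-01  1.54177010e-03]
 [-1.59391822e-03 -2.11600706e-04 -9.99998707e-01]]
rotdeg [-1.0000e-01  5.0000e-02 -1.1495e+02] shift [-0.5463 -0.5432 -0.0674]
cam at [0.47824794 0.19285513 0.44247444]
rotdeg [ -0.03   0.09 -24.95] shift [-0.5463 -0.5432 -0.0674]
cam at [0.57085513 0.19975206 0.44247444]
```

Emit:
{"fn": "jog_arm", "kwargs": {"deltas": [[[0, 0, 0], [-0.02, -0.02, -0.04], 0.085], [[0, 0, 0], [-0.28, -0.285, -0.11], 0.06], [[0, 0, 0], [-0.28, -0.285, -0.11], 0.06], [[0, 0, 0], [-0.28, -0.285, -0.11], 0.06], [[0, 0, 0], [-0.28, -0.285, -0.11], 0.06], [[0, 0, 0], [-0.28, -0.285, -0.11], 0.06], [[0, 0, 0], [-0.28, -0.285, -0.11], 0.06], [[0, 0, 0], [-0.28, -0.285, -0.11], 0.06], [[0, 0, 0], [-0.28, -0.285, -0.11], 0.06], [[0, 0, 0], [-0.28, -0.285, -0.11], 0.06], [[0, 0, 0], [-0.28, -0.285, -0.11], 0.06], [[0, 0, 0], [-0.28, -0.285, -0.11], 0.06]]}}

```text
t: 1.15
tool_pos: [0.4018, -0.197, 0.3035]
tool_rot: [-2.639, 1.704, -0.003]
contact_force: [0.5, -0.2, -0.7]
opening: 0.0599
```

```bash
cat > snap.py <<'E'
from h import *
import sys,json
def snap(n,tag):
    o=ctrl.get_obs(); im=get_image(n); f=f"pics/{n}{tag}.png"; cv2.imwrite(f,im[:,:,::-1])
    json.dump({k:np.array(v).tolist() for k,v in o.items()},open(f"pics/{n}{tag}.json","w")); return o,f
def load(n,tag):
    o=json.load(open(f"pics/{n}{tag}.json")); return {k:np.array(v) for k,v in o.items()}
if __name__=="__main__":
    o,f=snap(sys.argv[1],sys.argv[2]); print(o["t"],o["q"].round(3),o["tool_pos"].round(4),o["tool_rot"].round(4),np.abs(o["dq"]).max().round(3),o["contact_force"].round(1),o["opening"])
E
python3 snap.py wrist 1
```

```text
1.15 [-0.623 -0.427  1.849  0.     1.717  0.524] [ 0.4018 -0.197   0.3035] [-2.6395  1.7036 -0.0032] 0.067 [ 0.5 -0.2 -0.7] 0.05993409690319065
```

View pics/wrist1.png

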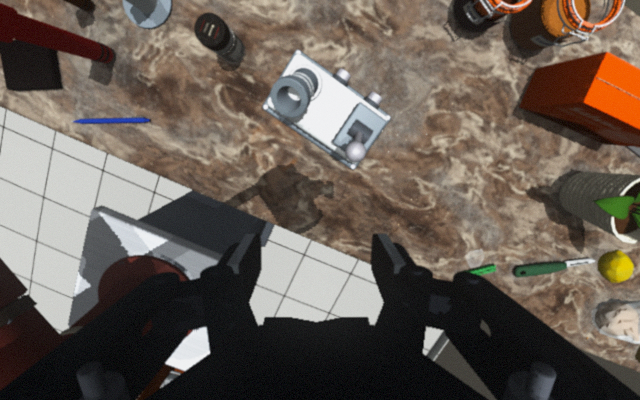

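```bash
python3 -c "
from h import *
crop('pics/wrist1.png',255,40,400,175,5.5,'pics/c4.png')"
```

```text
(no output)
```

View pics/c4.png

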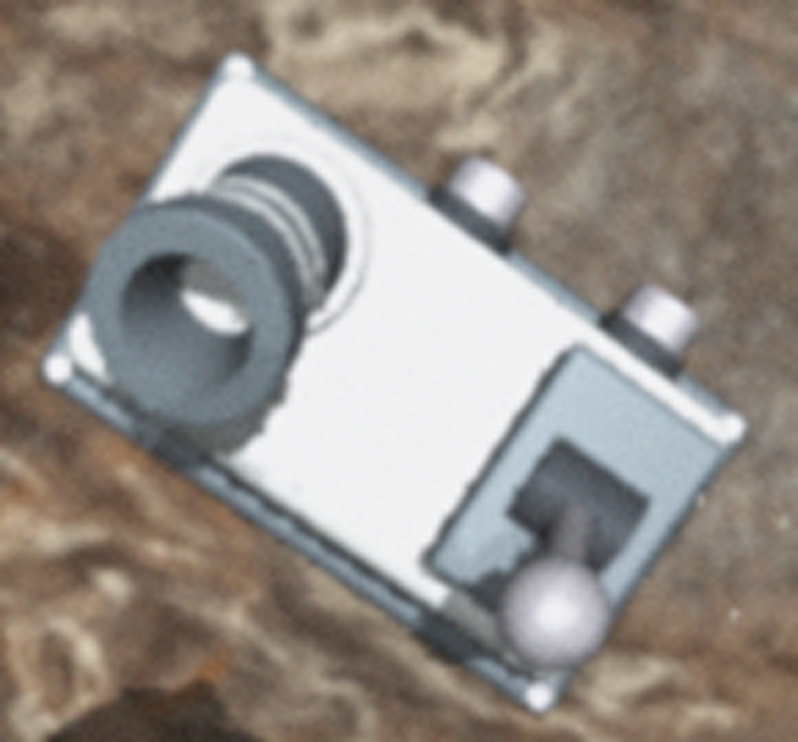

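```bash
cat > fit.py <<'E'
from h import *; from snap import load
from scipy.optimize import least_squares
W=lambda a,b:(255+a/5.5,40+b/5.5); Tp=lambda a,b:(320+a/6,180+b/6); S=lambda a,b:(220+a/3.3,120+b/3.3)
ow=load("wrist",1)
obs=[("mouth","wrist",W(193,308)),("ball","wrist",W(555,612)),("s0","wrist",W(238,67)),("s1","wrist",W(58,368)),("s2","wrist",W(540,697)),("s3","wrist",W(733,427)),
("mouth","top",Tp(276,328)),("ball","top",Tp(605,405)),("s0","top",Tp(172,152)),("s1","top",Tp(128,412)),("s2","top",Tp(600,493)),("s3","top",Tp(640,235)),
("mouth","side",S(166,330)),("ball","side",S(93,356))]
def pts(p):
    x0,y0,yw,zf,fx,fy,mx,my=p
    L=dict(mouth=(mx,my,.118),ball=(-.036,-.055,.138),s0=(fx,fy,zf),s1=(-fx,fy,zf),s2=(-fx,-fy,zf),s3=(fx,-fy,zf))
    Rz=R.from_euler("z",yw).as_matrix()
    return {k:Rz@np.array(v)+[x0,y0,0] for k,v in L.items()}
def res(p):
    P=pts(p); return np.concatenate([(proj(c,P[k],ow)[0]-uv) for k,c,uv in obs]+[[(p[3]-.01)/.005]])
s=least_squares(res,[.489,-.18,-.17,.01,.05,.09,-.019,.05])
if __name__=="__main__":
    print(s.x.round(4),np.degrees(s.x[2])); r=s.fun
    for i,(k,c,_) in enumerate(obs): print(k,c,r[2*i:2*i+2].round(1))
    for k,v in pts(s.x).items(): print(k,v.round(4))
    for k in("mouth","ball"):
        print(k,tri([ray(c,uv,ow) for kk,c,uv in obs if kk==k]), tri([ray(c,uv,ow) for kk,c,uv in obs if kk==k and c!="wrist"])[0])
E
python3 fit.py
```

```text
[ 0.4917 -0.1789 -0.1542  0.0057  0.0499  0.0899 -0.0196  0.0506] -8.83537269138631
mouth wrist [0.5 0.8]
ball wrist [-2.3  3.7]
s0 wrist [ 0.8 -0.5]
s1 wrist [ 1.4 -0.8]
s2 wrist [ 2.1 -2. ]
s3 wrist [ 1.1 -2.2]
mouth top [-0.5 -0.6]
ball top [-1.2  3. ]
s0 top [-1.4 -0.8]
s1 top [-0.8 -0.5]
s2 top [ 0.2 -1. ]
s3 top [-0.9 -2. ]
mouth side [ 0.3 -2. ]
ball side [-2.3  2.2]
mouth [ 0.4801 -0.1259  0.118 ]
ball [ 0.4477 -0.2277  0.138 ]
s0 [ 0.5549 -0.0978  0.0057]
s1 [ 0.4562 -0.0824  0.0057]
s2 [ 0.4286 -0.2601  0.0057]
s3 [ 0.5272 -0.2754  0.0057]
mouth (array([ 0.47984217, -0.12601645,  0.11375786]), [np.float64(0.0019038272972950556), np.float64(0.0014559870230541174), np.float64(0.0006273617089092597)]) [ 0.47938196 -0.12730536  0.11387854]
ball (array([ 0.45302597, -0.22819764,  0.14320083]), [np.float64(0.0007875845641092955), np.float64(0.0007163130712257818), np.float64(0.0005070486573575129)]) [ 0.45299579 -0.22887154  0.14347009]
```

```bash
sed -i 's/("ball","[a-z]*",[A-Za-z]*([0-9,]*)),\?//g' fit.py; sed -i 's/for k in("mouth","ball")/for k in("mouth",)/' fit.py; python3 fit.py; python3 - <<'E'
from h import *
o=ctrl.get_obs();Rt=R.from_rotvec(o["tool_rot"]).as_matrix()
h=np.radians(-41);x=np.array([np.cos(h),np.sin(h),0]);z=np.array([0,0,-1.]);Rw=np.c_[x,np.cross(z,x),z]
p=np.array([.528,.150,.26])
print("rotdeg",np.round(np.degrees(R.from_matrix(Rt.T@Rw).as_rotvec()),2),"shift",np.round(Rt.T@(p-o["tool_pos"]),4))
E
```

```text
[ 0.4884 -0.1782 -0.1679  0.0139  0.0493  0.0886 -0.0169  0.0502] -9.620389796534598
mouth wrist [0.5 0.8]
s0 wrist [0.5 0.4]
s1 wrist [ 0.3 -0.2]
s2 wrist [ 0.5 -0.1]
s3 wrist [0.1 0. ]
mouth top [-0.5 -0.6]
s0 top [-0.6 -0. ]
s1 top [-0.6  0.1]
s2 top [-0.1  0.6]
s3 top [-0.6 -0.2]
mouth side [ 0.3 -2. ]
mouth [ 0.4801 -0.1259  0.118 ]
ball [ 0.4438 -0.2264  0.138 ]
s0 [ 0.5519 -0.0991  0.0139]
s1 [ 0.4546 -0.0826  0.0139]
s2 [ 0.425  -0.2574  0.0139]
s3 [ 0.5223 -0.2739  0.0139]
mouth (array([ 0.47984217, -0.12601645,  0.11375786]), [np.float64(0.0019038272972950556), np.float64(0.0014559870230541174), np.float64(0.0006273617089092597)]) [ 0.47938196 -0.12730536  0.11387854]
rotdeg [ 2.00e-02 -5.00e-02 -2.48e+01] shift [-0.2657 -0.2585  0.0424]
```

Emit:
{"fn": "jog_arm", "kwargs": {"deltas": [[[0, 0, -6], [-0.03, -0.03, 0], 0.06], [[0, 0, -12], [-0.266, -0.259, 0], 0.06], [[0, 0, -18], [-0.266, -0.259, 0], 0.06], [[0, 0, -25], [-0.266, -0.259, 0], 0.06], [[0, 0, -25], [-0.266, -0.259, 0], 0.06], [[0, 0, -25], [-0.266, -0.259, 0], 0.06], [[0, 0, -25], [-0.266, -0.259, 0], 0.06], [[0, 0, -25], [-0.266, -0.259, 0], 0.06], [[0, 0, -25], [-0.266, -0.259, 0], 0.06], [[0, 0, -25], [-0.266, -0.259, 0], 0.06], [[0, 0, -25], [-0.266, -0.259, 0], 0.06], [[0, 0, -25], [-0.266, -0.259, 0], 0.06]]}}

```text
t: 2.2
tool_pos: [0.5292, 0.1479, 0.3014]
tool_rot: [2.941, -1.101, -0.002]
contact_force: [0.2, -0.3, -0.8]
opening: 0.0599
```

```bash
python3 snap.py wrist 2; python3 -c "
from h import *
crop('pics/wrist2.png',220,70,420,230,4,'pics/c5.png')"
```

```text
2.2 [ 1.380e-01 -1.670e-01  1.645e+00 -1.000e-03  1.666e+00  8.540e-01] [0.5292 0.1479 0.3014] [ 2.9406e+00 -1.1009e+00 -2.2000e-03] 0.025 [ 0.2 -0.3 -0.8] 0.05990999106654398
```

View pics/wrist2.png

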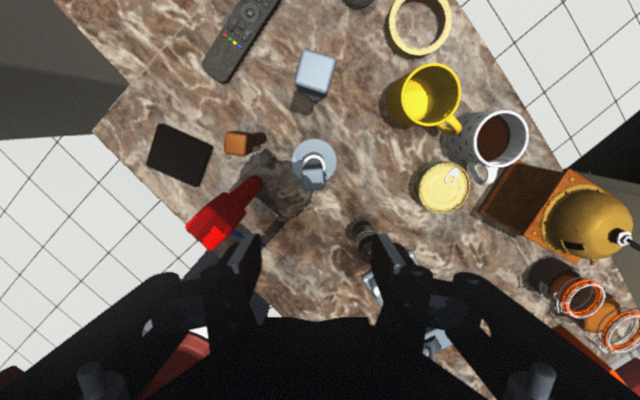

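View pics/c5.png

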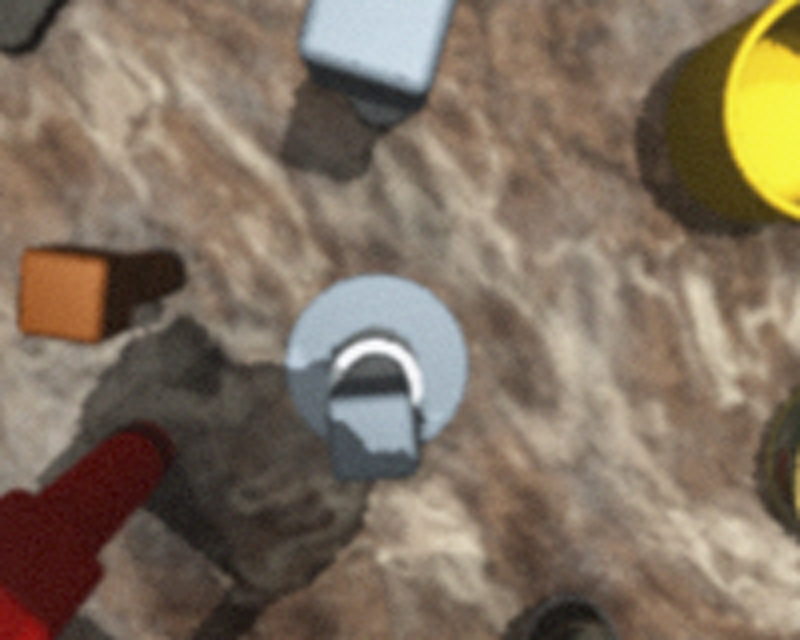

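```bash
python3 - <<'E'
from h import *; from snap import load
o=load("wrist",2);Rt=R.from_rotvec(o["tool_rot"]).as_matrix()
P=np.array([atz("wrist",(220+a/4,70+b/4),.166,o) for a,b in [(330,395),(412,392),(419,474),(334,480)]])
print(P.round(4),P.mean(0)); T=(P-o["tool_pos"])@Rt; print(T.round(4),T.mean(0))
for i in range(4):
    d=T[(i+1)%4]-T[i]; print(np.degrees(np.arctan2(d[1],d[0]))%90,np.linalg.norm(d))
print("stand",(atz("wrist",(220+377/4,70+364/4),.005,o)-o["tool_pos"])@Rt, atz("wrist",(220+377/4,70+364/4),.005,o))
print("tilt",np.degrees(np.arccos(-Rt[2,2])))
E
```

```text
[[0.5277 0.1709 0.166 ]
 [0.5462 0.1559 0.166 ]
 [0.5319 0.1361 0.166 ]
 [0.5117 0.1512 0.166 ]] [0.52935127 0.15352281 0.166     ]
[[-0.0161 -0.0166  0.1354]
 [ 0.0077 -0.0174  0.1354]
 [ 0.0099  0.007   0.1354]
 [-0.0153  0.0088  0.1355]] [-0.00346353 -0.00456787  0.13543252]
87.88345703871637 0.023822637122658332
84.7842878166973 0.024508575413218606
85.83507731447827 0.025230843439224982
88.03484382066003 0.025374658034429363
stand [-0.00364887 -0.00521412  0.29643171] [0.52932711 0.15395932 0.005     ]
tilt 0.12588725015071744
```

Emit:
{"fn": "jog_arm", "kwargs": {"deltas": [[[0, 0, -3], [-0.0035, -0.005, 0.03], 0.06], [[0, 0, -3], [-0.0035, -0.005, 0.07], 0.06], [[0, 0, -3], [-0.0035, -0.005, 0.1], 0.06], [[0, 0, -3], [-0.0035, -0.005, 0.12], 0.06], [[0, 0, -3], [-0.0035, -0.005, 0.12], 0.06], [[0, 0, -3], [-0.0035, -0.005, 0.12], 0.06]]}}

```text
t: 2.75
tool_pos: [0.529, 0.154, 0.1818]
tool_rot: [2.969, -1.025, -0.003]
contact_force: [0.5, -0.0, 0.5]
opening: 0.0599
```

```bash
python3 snap.py wrist 3; python3 snap.py side 3;python3 -c "
from h import *
crop('pics/side3.png',220,90,380,250,3.6,'pics/c6.png')"
```

```text
2.75 [ 0.148 -0.116  1.796 -0.     1.464  0.813] [0.529  0.154  0.1818] [ 2.9685e+00 -1.0246e+00 -2.9000e-03] 0.067 [ 0.5 -0.   0.5] 0.05988594695035306
2.8 [ 0.149 -0.117  1.793 -0.     1.464  0.813] [0.5302 0.1545 0.1839] [-2.9694e+00  1.0242e+00 -2.2000e-03] 0.042 [-0.1 -0.2  0.8] 0.05995498028179411
```

View pics/wrist3.png

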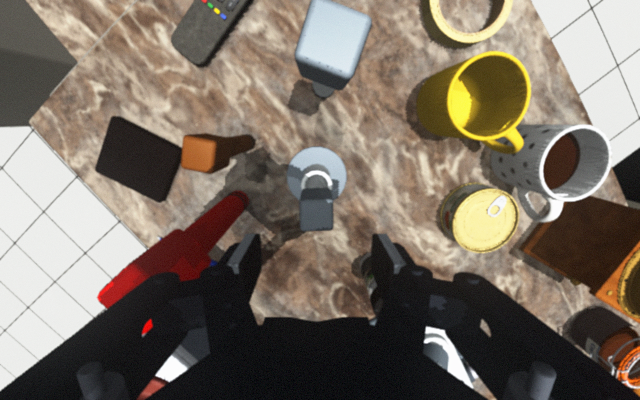

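View pics/c6.png

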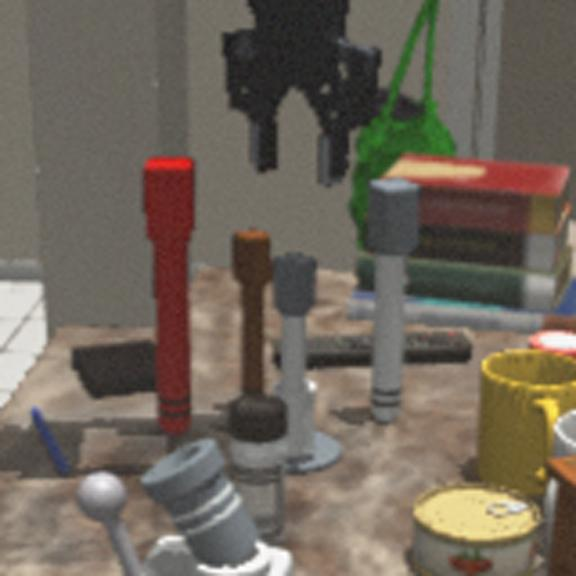

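```bash
python3 - <<'E'
from h import *; from snap import load
o=load("side",3);Rt=R.from_rotvec(o["tool_rot"]).as_matrix()
for d in(0,-.01,-.02): print(((proj("side",o["tool_pos"]+Rt@np.array([[.03,0,d],[-.03,0,d],[0,0,d]]).T.T if 0 else [o["tool_pos"]+Rt@np.array(v) for v in ([.03,0,d],[-.03,0,d])])-[220,90])*3.6).round(0))
for z in (.166,.124,.066,.006): print(z,((proj("side",[.5293,.1535,z])-[220,90])*3.6).round(0))
w=load("wrist",3); print((atz("wrist",(317,213.),.166,w)-w["tool_pos"])@R.from_rotvec(w["tool_rot"]).as_matrix())
E
```

```text
[[326. 240.]
 [268. 226.]]
[[327. 228.]
 [268. 214.]]
[[327. 215.]
 [268. 201.]]
0.166 [[295. 256.]]
0.124 [[295. 308.]]
0.066 [[294. 377.]]
0.006 [[294. 446.]]
[ 0.00043706 -0.00146599  0.01577314]
```

```bash
python3 - <<'E'
from h import *; from snap import load
w=load("wrist",3);M=R.from_rotvec(w["tool_rot"]).as_matrix()
for z in (0,-.02,-.04,-.06): print(z,proj("wrist",[w["tool_pos"]+M@np.array([s,0,z]) for s in(.03,-.03)],w).round(0))
crop('pics/wrist3.png',200,180,440,330,3.3,'pics/c7.png')
E
```

```text
0 [[359. 222.]
 [274. 222.]]
-0.02 [[364. 233.]
 [269. 233.]]
-0.04 [[370. 246.]
 [263. 246.]]
-0.06 [[377. 263.]
 [256. 263.]]
```

View pics/c7.png

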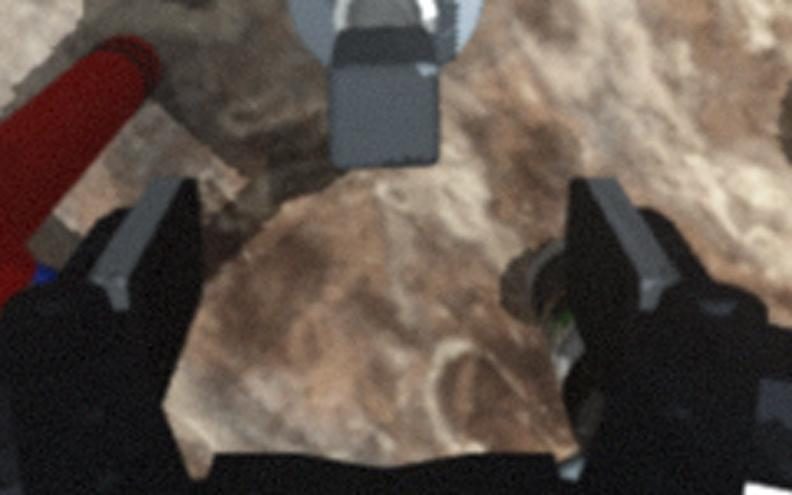

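Emit:
{"fn": "jog_arm", "kwargs": {"deltas": [[[0, 0, 0], [0, -0.001, 0.025], 0.06], [[0, 0, 0], [0, -0.001, 0.045], 0.06], [[0, 0, 0], [0, -0.001, 0.045], 0.06], [[0, 0, 0], [0, -0.001, 0.045], 0.06]]}}

```text
t: 3.18
tool_pos: [0.5306, 0.1562, 0.1388]
tool_rot: [-2.97, 1.022, -0.001]
contact_force: [-0.5, -0.5, 0.8]
opening: 0.0598
```

```bash
python3 snap.py wrist 4; python3 snap.py side 4;python3 -c "
from h import *
crop('pics/side4.png',220,90,380,250,3.6,'pics/c6.png')
crop('pics/wrist4.png',200,180,440,330,3.3,'pics/c7.png')"
```

```text
3.1833 [ 0.152 -0.08   1.835 -0.     1.385  0.815] [0.5306 0.1562 0.1388] [-2.9704e+00  1.0219e+00 -1.1000e-03] 0.034 [-0.5 -0.5  0.8] 0.059766363796687955
3.2333 [ 0.152 -0.081  1.834 -0.     1.385  0.815] [0.5314 0.1564 0.1399] [-2.9695  1.0214 -0.0041] 0.019 [0.6 0.3 0.4] 0.05961874273049546
```

View pics/c6.png

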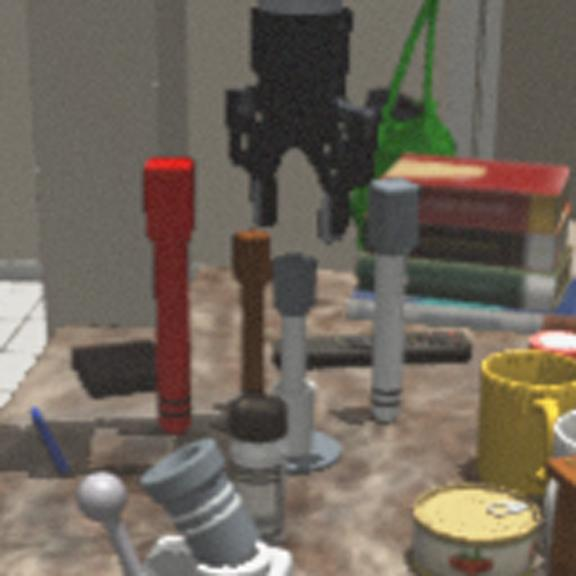

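View pics/c7.png

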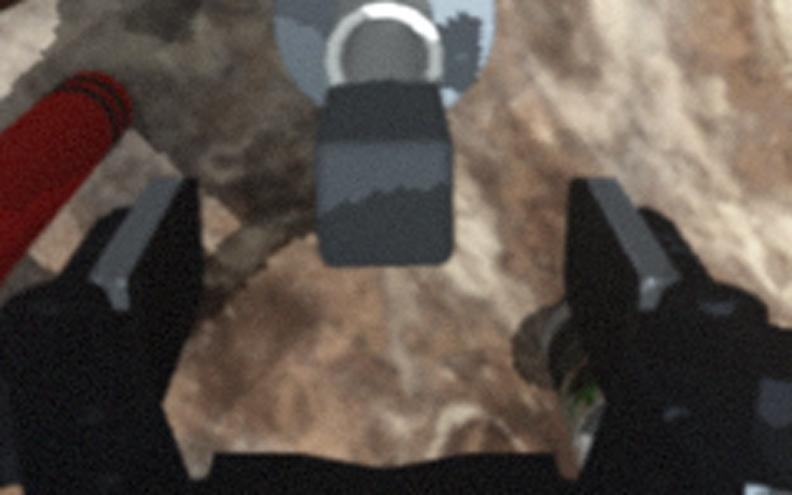

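```bash
python3 snap.py top 4;python3 -c "
from h import *
crop('pics/top4.png',130,120,290,260,5,'pics/c8.png')
o=ctrl.get_obs();M=R.from_rotvec(o['tool_rot']).as_matrix()
for z in (0,-.04,-.2): print((proj('top',o['tool_pos']+M@[0,0,z])-[130,120])*5)
"
```

```text
3.2833 [ 0.152 -0.081  1.833 -0.     1.385  0.815] [0.5318 0.1566 0.1404] [-2.9691  1.021  -0.0057] 0.006 [ 0.7 -0.2  0.1] 0.059908596205345784
[[457.33110771 427.04107127]]
[[433.14602823 412.59992204]]
[[306.06085705 336.62297982]]
```

View pics/c8.png

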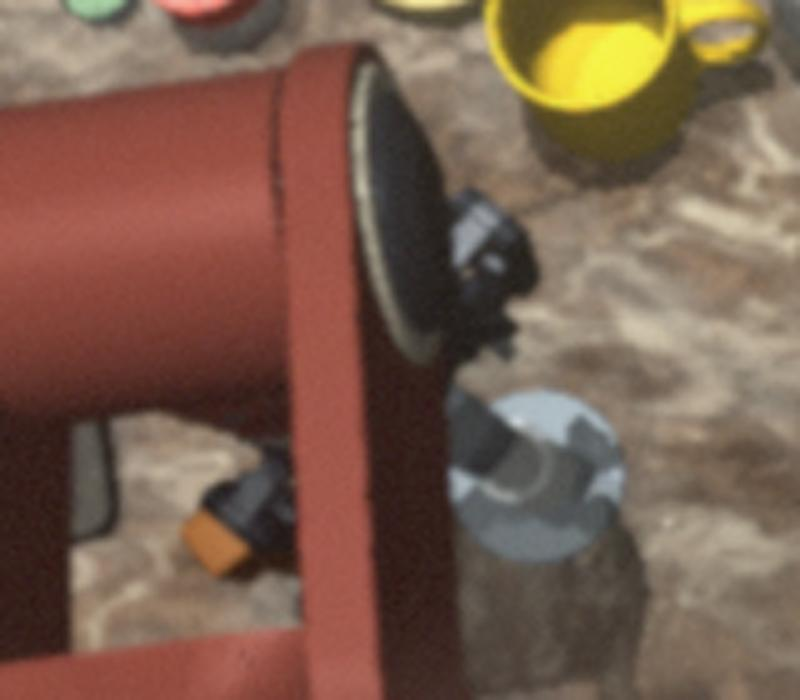

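Emit:
{"fn": "jog_arm", "kwargs": {"deltas": [[[0, 0, 0], [0, 0.004, 0.0], 0.06], [[0, 0, 0], [0, 0.004, 0.02], 0.06], [[0, 0, 0], [0, 0.004, 0.03], 0.06], [[0, 0, 0], [0, 0.004, 0.03], 0.06], [[0, 0, 0], [0, 0.004, 0.03], 0.06]]}}

```text
t: 3.75
tool_pos: [0.5271, 0.1531, 0.1071]
tool_rot: [2.97, -1.021, -0.002]
contact_force: [0.0, 0.0, -0.4]
opening: 0.0596
```

```bash
python3 snap.py wrist 5; python3 snap.py side 5;python3 -c "
from h import *
crop('pics/side5.png',220,90,380,250,3.6,'pics/c6.png')
crop('pics/wrist5.png',200,180,440,330,3.3,'pics/c7.png')"
```

```text
3.75 [ 0.147 -0.059  1.87  -0.     1.332  0.809] [0.5271 0.1531 0.1071] [ 2.9702e+00 -1.0212e+00 -2.2000e-03] 0.026 [ 0.   0.  -0.4] 0.05962420116323014
3.8 [ 0.147 -0.059  1.869  0.     1.332  0.81 ] [0.5278 0.1533 0.1079] [-2.9709  1.0214 -0.    ] 0.017 [0.6 0.2 0.5] 0.0599768089735192
```

View pics/c6.png

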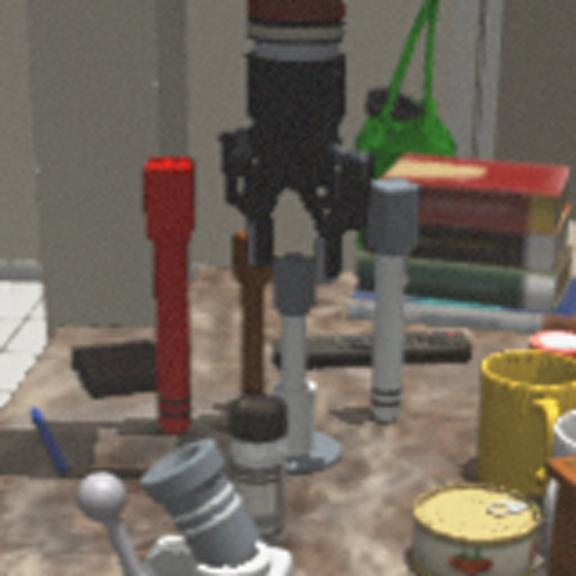

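View pics/c7.png

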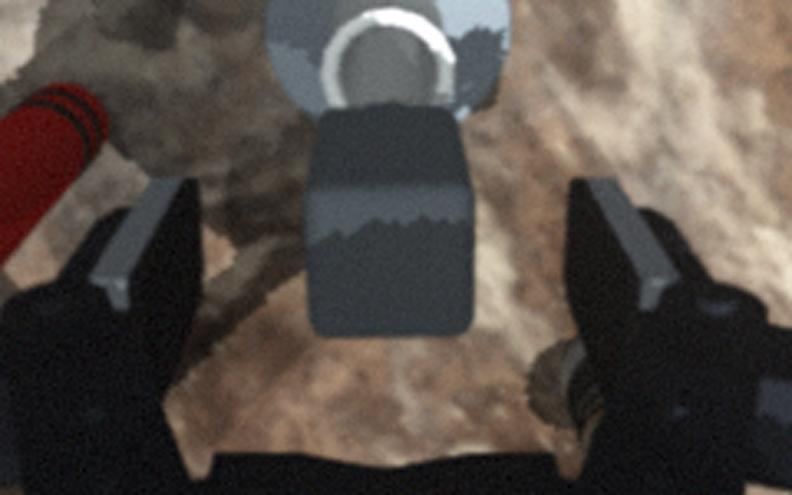

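Emit:
{"fn": "jog_arm", "kwargs": {"deltas": [[[0, 0, 0], [0, 0, 0.01], 0.06], [[0, 0, 0], [0, 0, 0.02], 0.06], [[0, 0, 0], [0, 0, 0.02], 0.045], [[0, 0, 0], [0, 0, 0.02], 0.035], [[0, 0, 0], [0, 0, 0.02], 0.03], [[0, 0, 0], [0, 0, 0.02], 0.02], [[0, 0, 0], [0, 0, 0.02], 0.015], [[0, 0, 0], [0, 0, 0.02], 0.015], [[0, 0, 0], [0, 0, 0.02], 0.015], [[0, 0, 0], [0, 0, 0.02], 0.015]], "squeeze": 70}}

```text
t: 4.68
tool_pos: [0.5279, 0.1533, 0.0878]
tool_rot: [-2.971, 1.021, -0.0]
contact_force: [-0.3, 0.6, -0.7]
opening: 0.0252
```

```bash
python3 snap.py wrist 6; python3 snap.py side 6;python3 -c "
from h import *
crop('pics/side6.png',220,90,380,250,3.6,'pics/c6.png')
crop('pics/wrist6.png',200,180,440,330,3.3,'pics/c7.png')"
```

```text
4.6833 [ 0.147 -0.038  1.885  0.     1.295  0.81 ] [0.5279 0.1533 0.0878] [-2.9707e+00  1.0214e+00 -4.0000e-04] 0.002 [-0.3  0.6 -0.7] 0.025189622158950018
4.7333 [ 0.147 -0.038  1.885  0.     1.295  0.81 ] [0.5278 0.1533 0.0878] [-2.9708e+00  1.0214e+00 -4.0000e-04] 0.002 [ 0.4 -0.5 -0.3] 0.025477353193524954
```

View pics/c6.png

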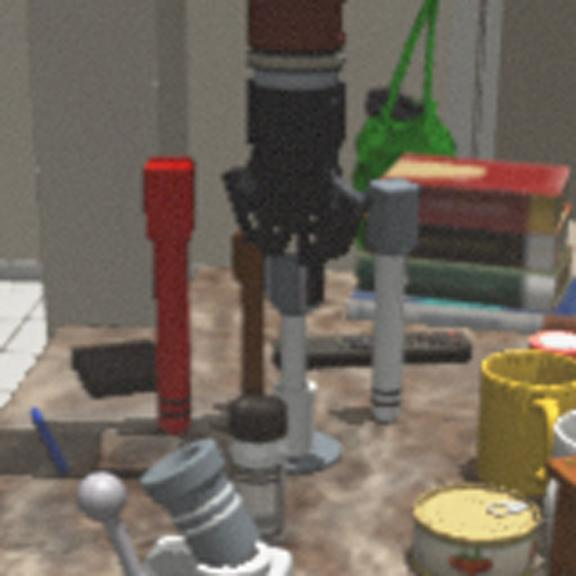

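View pics/c7.png

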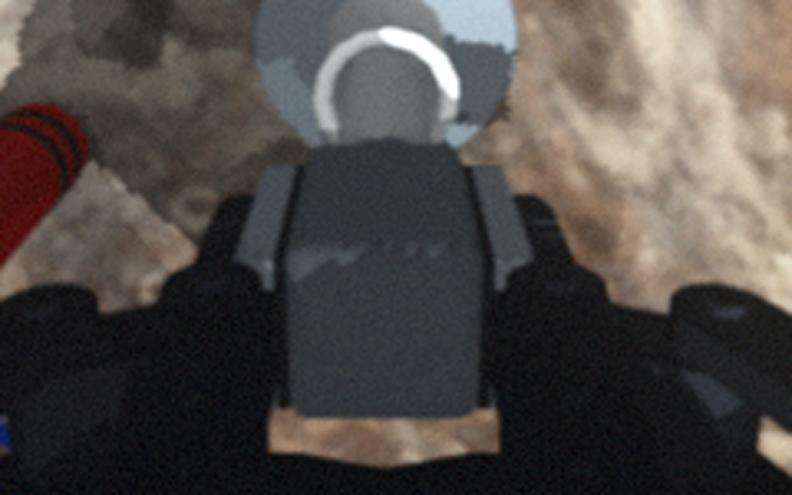

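Emit:
{"fn": "jog_arm", "kwargs": {"deltas": [[[0, 0, 0], [0, 0, -0.02], 0.015], [[0, 0, 0], [0, 0, -0.05], 0.015], [[0, 0, 0], [0, 0, -0.08], 0.015], [[0, 0, 0], [0, 0, -0.11], 0.015], [[0, 0, 0], [0, 0, -0.14], 0.015], [[0, 0, 0], [0, 0, -0.17], 0.015], [[0, 0, 0], [0, 0, -0.19], 0.015], [[0, 0, 0], [0, 0, -0.19], 0.015], [[0, 0, 0], [0, 0, -0.19], 0.015]]}}

```text
t: 5.53
tool_pos: [0.5283, 0.1534, 0.2786]
tool_rot: [-2.97, 1.021, -0.003]
contact_force: [0.7, -1.1, -2.1]
opening: 0.0251
```

```bash
python3 snap.py wrist 7; python3 snap.py side 7;python3 -c "
from h import *
crop('pics/side7.png',200,40,360,200,3.6,'pics/c6.png')
"
```

```text
5.5333 [ 0.147 -0.165  1.68   0.     1.624  0.81 ] [0.5283 0.1534 0.2786] [-2.9699  1.021  -0.0033] 0.065 [ 0.7 -1.1 -2.1] 0.025108264917901853
5.5833 [ 0.147 -0.164  1.683  0.     1.624  0.81 ] [0.5273 0.1532 0.2764] [ 2.9703e+00 -1.0213e+00 -1.9000e-03] 0.038 [ 0.2  0.6 -0.7] 0.02527634532010249
```

View pics/c6.png

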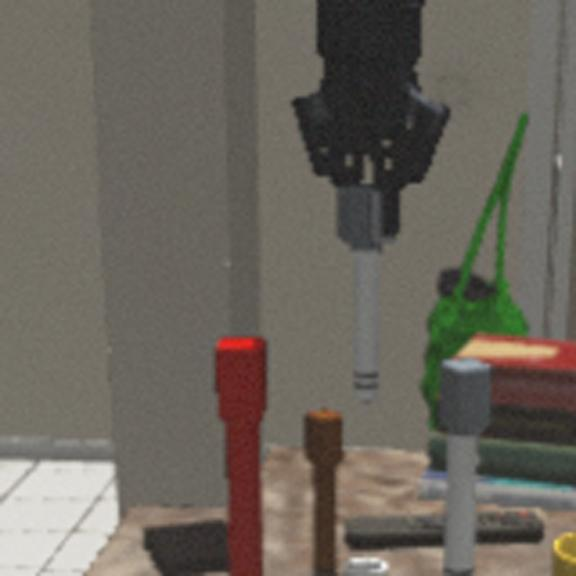

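View pics/wrist7.png

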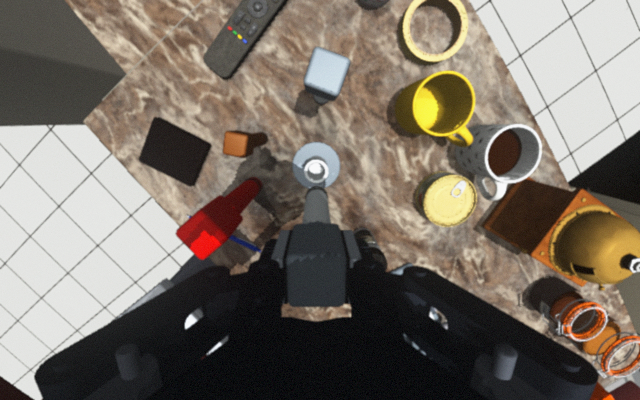

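```bash
cat > tgt.py <<'E'
from h import *
h=np.radians(-9.6);c,s=np.cos(h),np.sin(h)
zt=np.array([.5*c,.5*s,-np.sqrt(.75)]);xt=np.array([np.sqrt(.75)*c,np.sqrt(.75)*s,.5]);RT=np.c_[xt,np.cross(zt,xt),zt]
mouth=np.array([.480,-.1265,.118])
def delta(p,Rw=RT,o=None):
    o=o or ctrl.get_obs();Rt=R.from_rotvec(o["tool_rot"]).as_matrix()
    print("rotdeg",np.round(np.degrees(R.from_matrix(Rt.T@Rw).as_rotvec()),2),"shift",np.round(Rt.T@(p-o["tool_pos"]),4))
E
python3 - <<'E'
from tgt import *
o,v=ray("side",(301.9,151.1));A=np.c_[v,[0,0,-1]]
print(o+v*((.1505-o[1])/v[1]), proj("side",[.528,.152,.195]))
delta(mouth-zt*(.07+.082)+[0,0,.04])
E
```

```text
[0.52890293 0.1505     0.19520661] [[301.60639311 151.02560819]]
rotdeg [  7.53  29.55 -27.67] shift [ 0.0682  0.2854 -0.0139]
```

Emit:
{"fn": "jog_arm", "kwargs": {"deltas": [[[0, 0, 0], [0.01, 0.04, -0.02], 0.015], [[1, 4, -4], [0.02, 0.08, -0.02], 0.015], [[2, 8, -8], [0.03, 0.12, -0.02], 0.015], [[3, 12, -12], [0.04, 0.16, -0.02], 0.015], [[4, 16, -16], [0.05, 0.2, -0.015], 0.015], [[5.2, 20, -20], [0.06, 0.24, -0.014], 0.015], [[6.4, 25, -24], [0.068, 0.27, -0.014], 0.015], [[7.5, 29.5, -27.7], [0.068, 0.285, -0.014], 0.015], [[7.5, 29.5, -27.7], [0.068, 0.285, -0.014], 0.015], [[7.5, 29.5, -27.7], [0.068, 0.285, -0.014], 0.015], [[7.5, 29.5, -27.7], [0.068, 0.285, -0.014], 0.015]]}}

```text
t: 6.55
tool_pos: [0.4055, -0.1135, 0.2894]
tool_rot: [2.984, -0.255, 0.799]
contact_force: [0.4, 1.5, -1.2]
opening: 0.0251
```

```bash
python3 snap.py wrist 8; python3 snap.py side 8;python3 snap.py top 8; python3 -c "
from tgt import *
delta(mouth-zt*(.07+.082)+[0,0,.04])
crop('pics/side8.png',200,100,360,260,3.6,'pics/c6.png')
crop('pics/top8.png',300,160,450,270,5,'pics/c8.png')
"
```

```text
6.55 [-0.623 -0.993  2.255  0.226  1.406 -0.436] [ 0.4055 -0.1135  0.2894] [ 2.9845 -0.2546  0.7991] 0.051 [ 0.4  1.5 -1.2] 0.025140787000796205
6.6 [-0.621 -0.992  2.253  0.226  1.406 -0.436] [ 0.406  -0.1129  0.2901] [ 2.985  -0.2513  0.7996] 0.031 [ 0.6  0.5 -0.9] 0.025223258189354947
6.65 [-0.62  -0.991  2.252  0.226  1.406 -0.436] [ 0.4064 -0.1125  0.2906] [ 2.9854 -0.249   0.8001] 0.02 [ 0.4 -0.5 -1.4] 0.025393650505923508
rotdeg [-0.17 -0.01  0.08] shift [-0.0017  0.0018  0.0005]
```

View pics/c6.png

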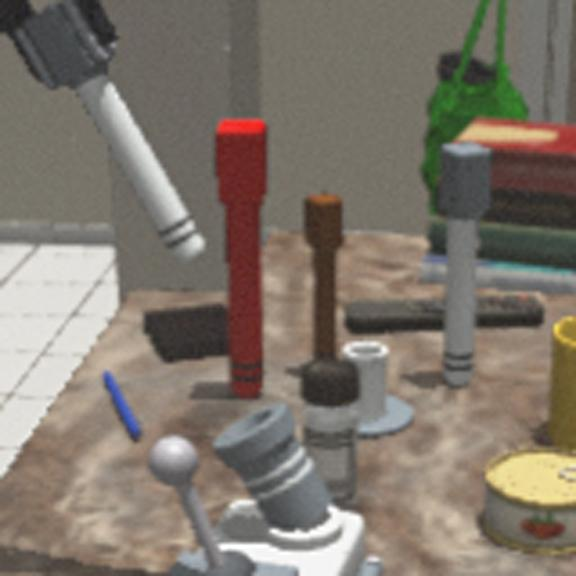

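View pics/c8.png

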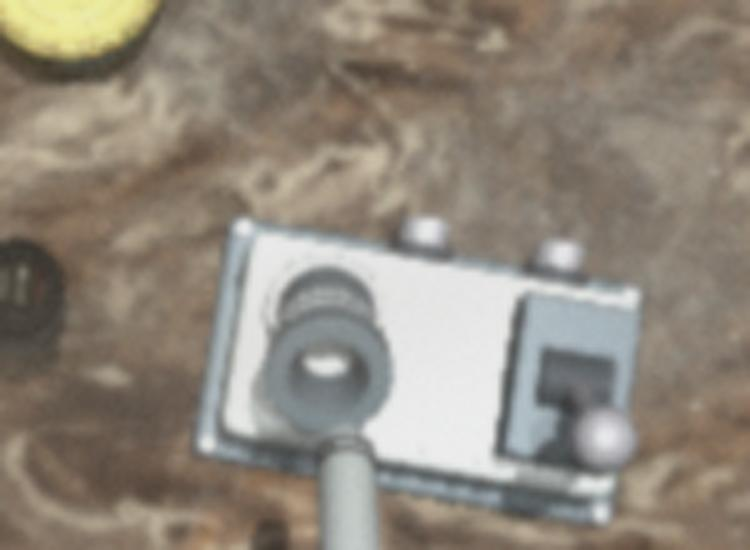

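View pics/wrist8.png

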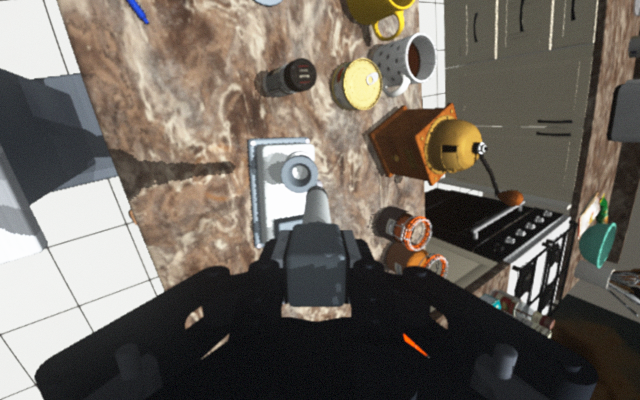

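```bash
python3 - <<'E'
from tgt import *; from snap import load
o=load("side",8);M=R.from_rotvec(o["tool_rot"]).as_matrix()
ot=load("top",8);Mt=R.from_rotvec(ot["tool_rot"]).as_matrix()
pred=o["tool_pos"]+M@[0,0,.082]; print("pred tip",pred, (proj("side",pred)-[200,100])*3.6,(proj("top",ot["tool_pos"]+Mt@[0,0,.082])-[300,160])*5)
print("pred grip bottom side",(proj("side",o["tool_pos"]+M@[0,0,.082-.118])-[200,100])*3.6,"60mm",(proj("side",o["tool_pos"]+M@[0,0,.082-.06])-[200,100])*3.6)
print("top 60mm",(proj("top",ot["tool_pos"]+Mt@[0,0,.082-.03])-[300,160])*5)
print(tri([ray("side",(252.8,169.4)),ray("top",(369,248.2))]))
print("mouth",(proj("side",mouth)-[200,100])*3.6,(proj("top",mouth)-[300,160])*5)
E
```

```text
pred tip [ 0.44645428 -0.11956868  0.21902921] [[193.7530326  258.46484374]] [[341.59889466 445.56402799]]
pred grip bottom side [[87.36517305 75.84032352]] 60mm [[140.30490911 166.8749886 ]]
top 60mm [[343.97144551 487.4446303 ]]
(array([ 0.44645953, -0.12006321,  0.224457  ]), [np.float64(0.001812110042835749), np.float64(0.0018121100428357825)])
mouth [[253.88605378 425.22385953]] [[329.06269968 370.64033718]]
```

```bash
python3 - <<'E'
from tgt import *
delta(mouth-zt*(.03+.082));delta(mouth-zt*(.01+.082))
E
```

```text
rotdeg [-0.17 -0.01  0.08] shift [-0.0217  0.002   0.0751]
rotdeg [-0.17 -0.01  0.08] shift [-0.0218  0.002   0.0951]
```

Emit:
{"fn": "jog_arm", "kwargs": {"deltas": [[[0, 0, 0], [-0.01, 0.002, 0.02], 0.015], [[0, 0, 0], [-0.022, 0.002, 0.04], 0.015], [[0, 0, 0], [-0.022, 0.002, 0.06], 0.015], [[0, 0, 0], [-0.022, 0.002, 0.08], 0.015], [[0, 0, 0], [-0.022, 0.002, 0.08], 0.015], [[0, 0, 0], [-0.022, 0.002, 0.08], 0.015], [[0, 0, 0], [-0.022, 0.002, 0.08], 0.015]]}}

```text
t: 7.28
tool_pos: [0.4271, -0.1181, 0.2125]
tool_rot: [2.983, -0.247, 0.804]
contact_force: [-0.1, 0.7, -1.7]
opening: 0.0251
```

```bash
python3 snap.py wrist 9; python3 snap.py side 9;python3 snap.py top 9; python3 -c "
from tgt import *
delta(mouth-zt*(.082))
crop('pics/side9.png',200,140,320,260,4.8,'pics/c6.png')
crop('pics/top9.png',300,180,400,270,7,'pics/c8.png')
crop('pics/wrist9.png',230,130,400,260,4.5,'pics/c7.png')
"
```

```text
7.2833 [-0.593 -0.933  2.355  0.222  1.241 -0.448] [ 0.4271 -0.1181  0.2125] [ 2.9831 -0.2472  0.8035] 0.022 [-0.1  0.7 -1.7] 0.02510472872119809
7.3333 [-0.593 -0.933  2.354  0.222  1.241 -0.448] [ 0.4272 -0.1184  0.2132] [ 2.9817 -0.2478  0.8053] 0.016 [ 0.4 -0.8 -1.5] 0.025529739064869078
7.3833 [-0.594 -0.934  2.354  0.222  1.241 -0.448] [ 0.4272 -0.1187  0.2135] [ 2.981  -0.2483  0.806 ] 0.01 [ 0.3  0.4 -1. ] 0.025069339246093163
rotdeg [-0.01 -0.27  0.05] shift [-0.0016 -0.0013  0.0273]
```

View pics/c6.png

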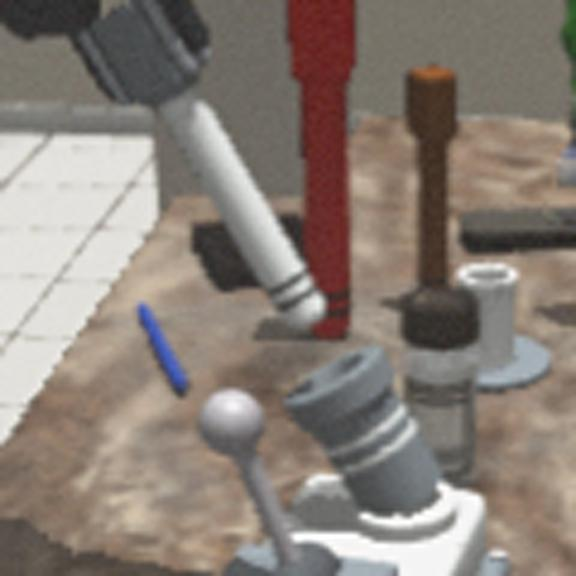

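View pics/c8.png

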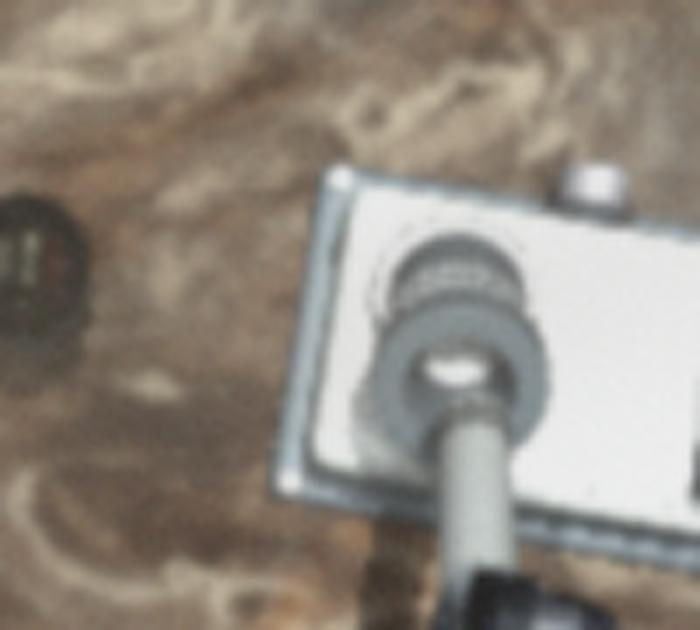

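View pics/c7.png

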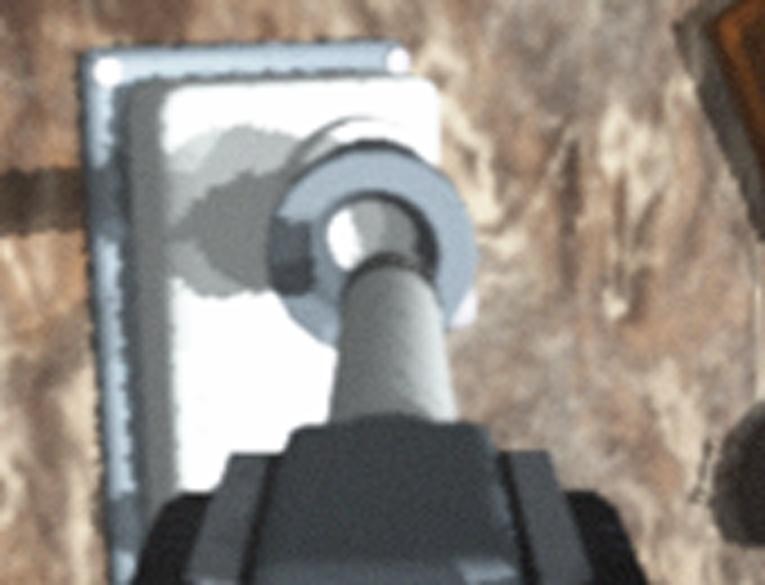

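Emit:
{"fn": "jog_arm", "kwargs": {"deltas": [[[0, 0, 0], [-0.002, -0.001, 0.005], 0.015], [[0, 0, 0], [-0.0035, -0.0025, 0.012], 0.015], [[0, 0, 0], [-0.0035, -0.0025, 0.018], 0.015], [[0, 0, 0], [-0.0035, -0.0025, 0.024], 0.015], [[0, 0, 0], [-0.0035, -0.0025, 0.028], 0.015], [[0, 0, 0], [-0.0035, -0.0025, 0.028], 0.015], [[0, 0, 0], [-0.0035, -0.0025, 0.028], 0.015]]}}

```text
t: 8.02
tool_pos: [0.4378, -0.1179, 0.1848]
tool_rot: [2.984, -0.25, 0.802]
contact_force: [0.0, -0.1, -0.4]
opening: 0.0251
```

```bash
python3 snap.py wrist 10; python3 snap.py side 10;python3 snap.py top 10; python3 -c "
from tgt import *
delta(mouth-zt*(.082))
crop('pics/side10.png',200,140,320,260,4.8,'pics/c6.png')
crop('pics/top10.png',300,180,400,270,7,'pics/c8.png')
crop('pics/wrist10.png',230,130,400,260,4.5,'pics/c7.png')
"
```

```text
8.0167 [-0.57  -0.884  2.377  0.216  1.168 -0.439] [ 0.4378 -0.1179  0.1848] [ 2.9836 -0.2502  0.8016] 0.012 [ 0.  -0.1 -0.4] 0.02508448199764085
8.0667 [-0.57  -0.885  2.377  0.216  1.168 -0.439] [ 0.438  -0.118   0.1853] [ 2.9829 -0.2501  0.8026] 0.01 [ 0.5 -0.6 -1.3] 0.02480586485869785
8.1167 [-0.57  -0.885  2.377  0.216  1.168 -0.439] [ 0.438  -0.1181  0.1856] [ 2.9824 -0.2501  0.8033] 0.006 [ 0.2  0.3 -0.9] 0.025133147143188116
rotdeg [-0.03 -0.17  0.  ] shift [ 0.0031  0.0012 -0.0019]
```

View pics/c6.png

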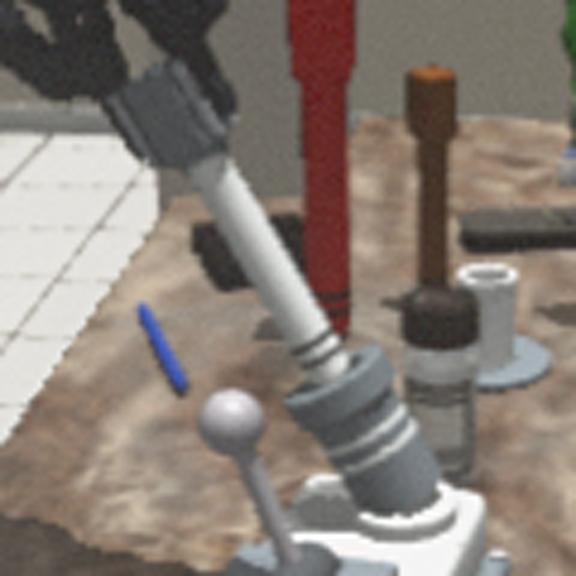

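View pics/c8.png

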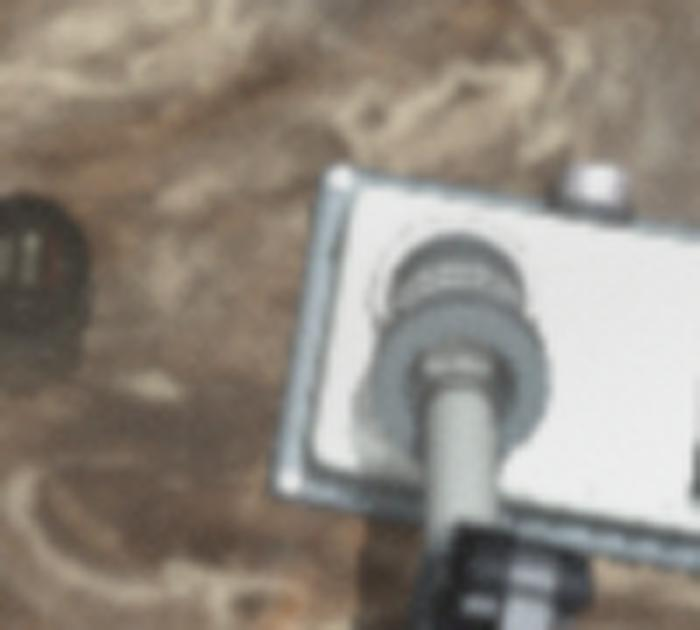

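View pics/c7.png

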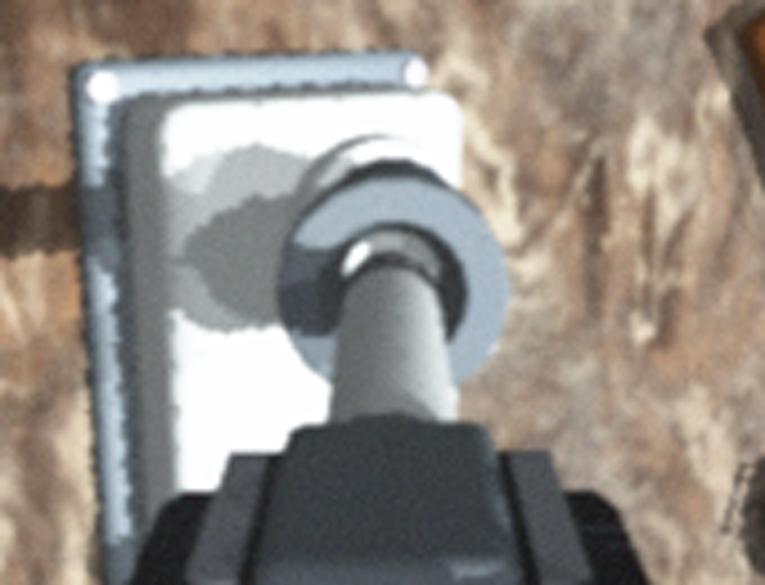

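Emit:
{"fn": "jog_arm", "kwargs": {"deltas": [[[0, 0, 0], [0, 0, 0.005], 0.015], [[0, 0, 0], [0, 0, 0.01], 0.015], [[0, 0, 0], [0, 0, 0.015], 0.015], [[0, 0, 0], [0, 0, 0.02], 0.015], [[0, 0, 0], [0, 0, 0.025], 0.015], [[0, 0, 0], [0, 0, 0.03], 0.015], [[0, 0, 0], [0, 0, 0.03], 0.015]]}}

```text
t: 8.75
tool_pos: [0.4527, -0.1203, 0.1579]
tool_rot: [2.984, -0.25, 0.801]
contact_force: [0.1, -0.2, -1.3]
opening: 0.0253
```

```bash
python3 snap.py side 11; python3 -c "
from tgt import *
o=ctrl.get_obs();print((R.from_rotvec(o['tool_rot']).as_matrix().T@o['contact_force']).round(1)); delta(mouth-zt*(.082-.03))
crop('pics/side11.png',200,140,320,260,4.8,'pics/c6.png')
"
```

```text
8.75 [-0.55  -0.807  2.384  0.215  1.083 -0.437] [ 0.4527 -0.1203  0.1579] [ 2.984  -0.2503  0.8009] 0.022 [ 0.1 -0.2 -1.3] 0.025298094473742504
[-1.2  1.2  2.1]
rotdeg [-0.08 -0.05 -0.01] shift [ 0.004   0.0015 -0.0029]
```

View pics/c6.png

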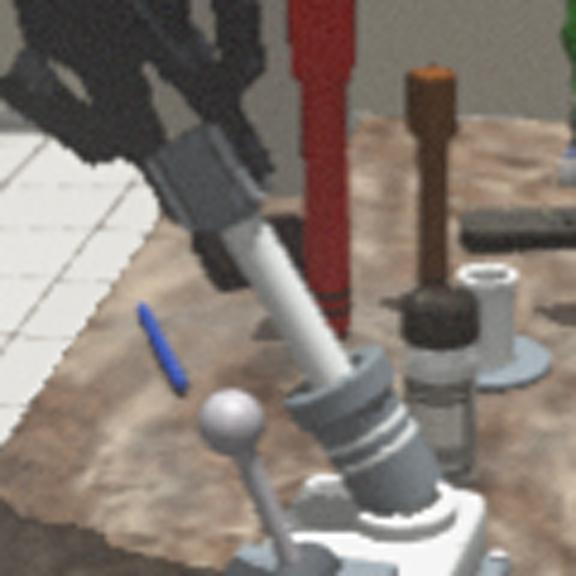

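Emit:
{"fn": "jog_arm", "kwargs": {"deltas": [[[0, 0, 0], [0, 0, 0.003], 0.015], [[0, 0, 0], [0, 0, 0.006], 0.015], [[0, 0, 0], [0, 0, 0.009], 0.015], [[0, 0, 0], [0, 0, 0.012], 0.015], [[0, 0, 0], [0, 0, 0.014], 0.015], [[0, 0, 0], [0, 0, 0.016], 0.015], [[0, 0, 0], [0, 0, 0.016], 0.015], [[0, 0, 0], [0, 0, 0.016], 0.015]]}}

```text
t: 9.47
tool_pos: [0.4609, -0.122, 0.1465]
tool_rot: [2.982, -0.249, 0.803]
contact_force: [-5.0, 0.6, 3.1]
opening: 0.0247
```

```bash
python3 -c "
from tgt import *
o=ctrl.get_obs();print((R.from_rotvec(o['tool_rot']).as_matrix().T@o['contact_force']).round(1)); delta(mouth-zt*(.082-.03))
"
```

```text
[-2.8  0.3 -5.2]
rotdeg [-0.04 -0.16  0.03] shift [ 0.0028  0.0013 -0.0175]
```

Emit:
{"fn": "jog_arm", "kwargs": {"deltas": [[[0, 0, 0], [0, 0, 0.002], 0.015], [[0, 0, 0], [0, 0, 0.004], 0.015], [[0, 0, 0], [0, 0, 0.006], 0.015], [[0, 0, 0], [0, 0, 0.008], 0.015], [[0, 0, 0], [0, 0, 0.009], 0.015], [[0, 0, 0], [0, 0, 0.01], 0.015], [[0, 0, 0], [0, 0, 0.01], 0.015]]}}

```text
t: 10.05
tool_pos: [0.4654, -0.1232, 0.1426]
tool_rot: [2.982, -0.245, 0.799]
contact_force: [-33.4, 6.6, 31.9]
opening: 0.0254
```

```bash
python3 snap.py side 12; python3 -c "
from tgt import *
o=ctrl.get_obs();print((R.from_rotvec(o['tool_rot']).as_matrix().T@o['contact_force']).round(1)); delta(mouth-zt*(.082-.03))
crop('pics/side12.png',200,140,320,260,4.8,'pics/c6.png')
"
```

```text
10.05 [-0.535 -0.742  2.376  0.212  1.023 -0.437] [ 0.4654 -0.1232  0.1426] [ 2.9821 -0.2447  0.7993] 0.003 [-33.4   6.6  31.9] 0.025443417528976154
[-14.3  -2.4 -43.8]
rotdeg [ 0.01 -0.03  0.22] shift [ 0.0007  0.0008 -0.0232]
```

View pics/c6.png

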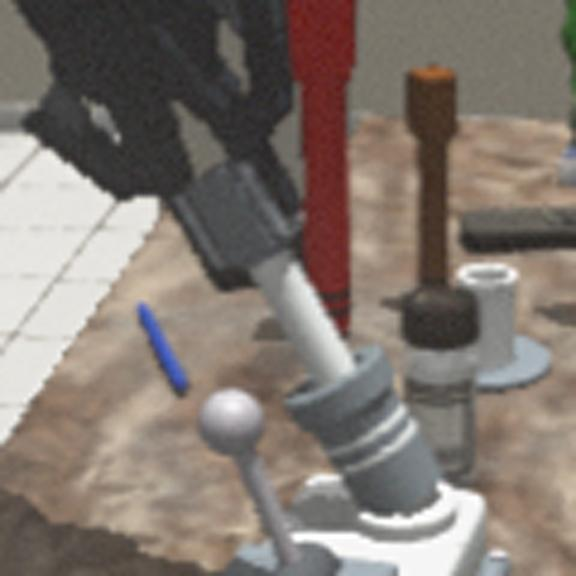

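```bash
python3 - <<'E'
from tgt import *
o=ctrl.get_obs();M=R.from_rotvec(o["tool_rot"]).as_matrix()
print("tool-pred gripbottom,griptop", ((proj("side",[o["tool_pos"]+M@[0,0,.082-.118],o["tool_pos"]+M@[0,0,.082-.16]])-[200,140])*4.8).round(0))
for d in(0,.054,.058,.062,.064,.066,.07,.106): print(d,((proj("side",mouth-zt*d)-[200,140])*4.8).round(0))
E
```

```text
tool-pred gripbottom,griptop [[265. 251.]
 [216. 169.]]
0 [[339. 375.]]
0.054 [[278. 272.]]
0.058 [[273. 264.]]
0.062 [[268. 257.]]
0.064 [[266. 253.]]
0.066 [[264. 249.]]
0.07 [[259. 241.]]
0.106 [[217. 170.]]
```

Emit:
{"fn": "jog_arm", "kwargs": {"deltas": [[[0, 0, 0], [-0.001, 0, 0.001], 0.015], [[0, 0, 0], [-0.0015, 0, 0.002], 0.015], [[0, 0, 0], [-0.0015, 0, 0.002], 0.015], [[0, 0, 0], [-0.0015, 0, 0.002], 0.015]]}}

```text
t: 10.43
tool_pos: [0.4659, -0.1237, 0.1427]
tool_rot: [2.98, -0.244, 0.803]
contact_force: [-39.0, 8.8, 38.4]
opening: 0.0254
```

```bash
python3 snap.py wrist 13; python3 -c "
from tgt import *
o=ctrl.get_obs();print((R.from_rotvec(o['tool_rot']).as_matrix().T@o['contact_force']).round(1)); delta(mouth-zt*(.082-.03))
crop('pics/wrist13.png',200,150,440,330,3.3,'pics/c7.png')
"
```

```text
10.4333 [-0.536 -0.742  2.377  0.213  1.019 -0.439] [ 0.4659 -0.1237  0.1427] [ 2.9796 -0.2437  0.8032] 0.001 [-39.    8.8  38.4] 0.025442350254950088
[-14.4  -2.2 -53.2]
rotdeg [ 0.07 -0.19  0.26] shift [ 0.0001  0.0004 -0.0235]
```

View pics/c7.png

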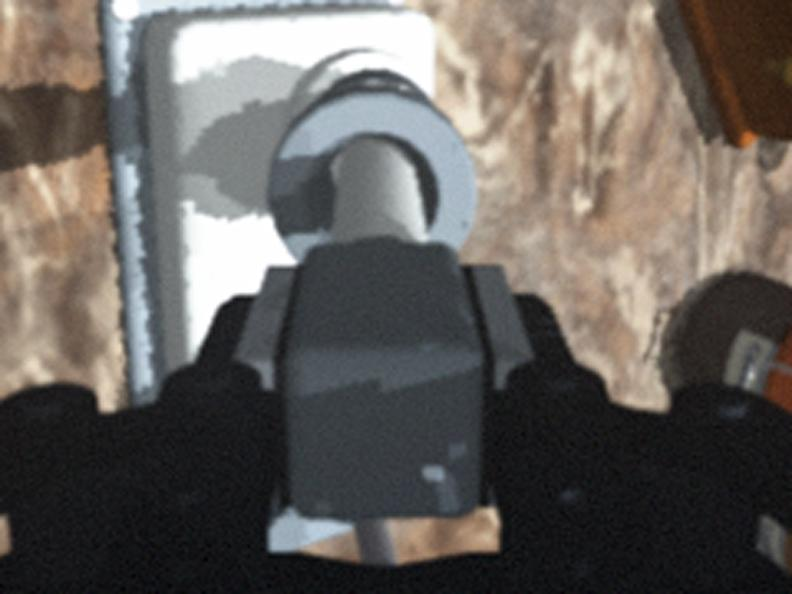

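Emit:
{"fn": "jog_arm", "kwargs": {"deltas": [[[0, 0, 0], [-0.001, 0, -0.002], 0.015], [[0, 0, 0], [-0.0015, 0, -0.004], 0.015], [[0, 0, 0], [-0.0015, 0, -0.005], 0.015], [[0, 0, 0], [-0.0015, 0, -0.005], 0.026], [[0, 0, 0], [-0.0015, 0, -0.005], 0.03], [[0, 0, 0], [-0.0015, 0, -0.005], 0.05], [[0, 0, 0], [-0.0015, 0, -0.005], 0.05], [[0, 0, 0], [-0.0015, 0, -0.005], 0.05], [[0, 0, 0], [-0.0015, 0, -0.005], 0.05], [[0, 0, 0], [-0.0015, 0, -0.005], 0.05], [[0, 0, 0], [-0.0015, 0, -0.005], 0.05]]}}

```text
t: 11.4
tool_pos: [0.4616, -0.1219, 0.1378]
tool_rot: [2.983, -0.25, 0.803]
contact_force: [-0.1, -0.6, 0.3]
opening: 0.0498
```

```bash
python3 snap.py wrist 14; python3 snap.py side 14; python3 -c "
from tgt import *
delta(mouth-zt*(.082-.03))
crop('pics/wrist14.png',200,150,440,330,3.3,'pics/c7.png')
crop('pics/side14.png',200,140,320,260,4.8,'pics/c6.png')
"
```

```text
11.4 [-0.54  -0.755  2.392  0.217  1.021 -0.44 ] [ 0.4616 -0.1219  0.1378] [ 2.9829 -0.2501  0.8026] 0.003 [-0.1 -0.6  0.3] 0.04978649742077837
11.45 [-0.54  -0.755  2.392  0.217  1.021 -0.44 ] [ 0.4616 -0.122   0.1379] [ 2.9828 -0.2502  0.8028] 0.002 [ 0.2 -1.2  0.8] 0.05010833927438708
rotdeg [-0.05 -0.13  0.  ] shift [ 0.0064  0.0014 -0.0252]
```

View pics/c7.png

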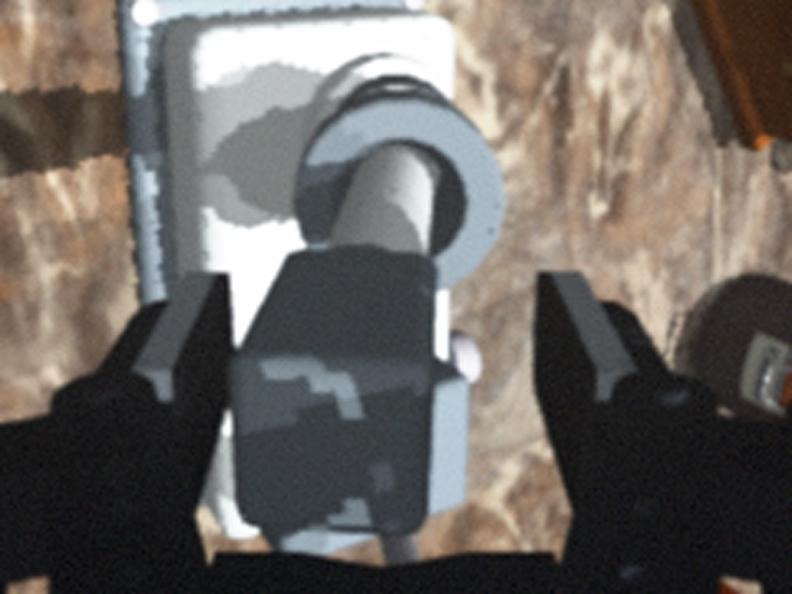

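View pics/c6.png

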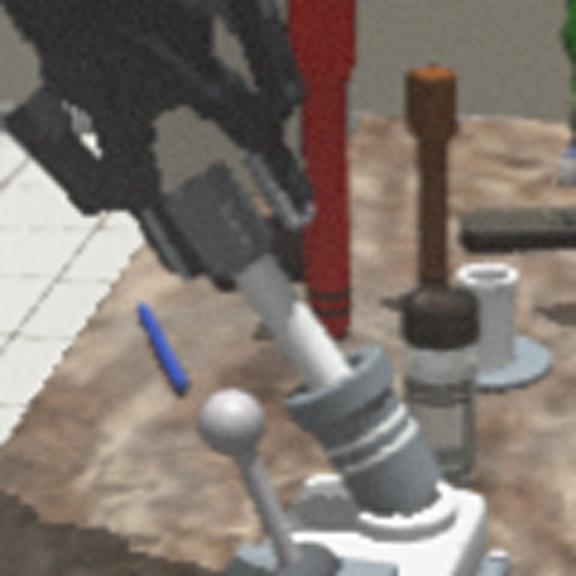

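Emit:
{"fn": "jog_arm", "kwargs": {"deltas": [[[0, 0, 0], [-0.004, 0, 0], 0.05], [[0, 0, 0], [-0.008, 0, 0], 0.055], [[0, 0, 0], [-0.008, 0, 0], 0.055], [[0, 0, 0], [-0.008, 0, 0], 0.055], [[0, 0, 0], [-0.008, 0, -0.02], 0.055], [[0, 0, 0], [-0.008, 0, -0.05], 0.055], [[0, 0, 0], [-0.008, 0, -0.09], 0.055], [[0, 0, 0], [-0.008, 0, -0.12], 0.055], [[0, 0, 0], [-0.008, 0, -0.14], 0.055], [[0, 0, 0], [-0.008, 0, -0.14], 0.055]]}}

```text
t: 12.33
tool_pos: [0.4028, -0.1164, 0.2628]
tool_rot: [2.983, -0.249, 0.796]
contact_force: [1.1, -1.2, -0.1]
opening: 0.0552
```

```bash
python3 snap.py wrist 15; python3 snap.py side 15;python3 snap.py top 15; python3 -c "
from tgt import *
crop('pics/wrist15.png',200,100,440,280,3.3,'pics/c7.png')
crop('pics/side15.png',200,140,320,260,4.8,'pics/c6.png')
crop('pics/top15.png',300,180,440,290,5,'pics/c8.png')
"
```

```text
12.3333 [-0.636 -1.011  2.306  0.231  1.378 -0.46 ] [ 0.4028 -0.1164  0.2628] [ 2.9833 -0.2493  0.7964] 0.076 [ 1.1 -1.2 -0.1] 0.05522066391877571
12.3833 [-0.636 -1.01   2.309  0.231  1.377 -0.46 ] [ 0.4024 -0.1159  0.2598] [ 2.9863 -0.2497  0.792 ] 0.07 [-0.8 -1.  -0.8] 0.05510043645523806
12.4333 [-0.635 -1.01   2.312  0.231  1.377 -0.46 ] [ 0.4019 -0.1154  0.2574] [ 2.9891 -0.25    0.788 ] 0.05 [ 0.1 -0.4 -0.1] 0.0550351915086519
```

View pics/c7.png

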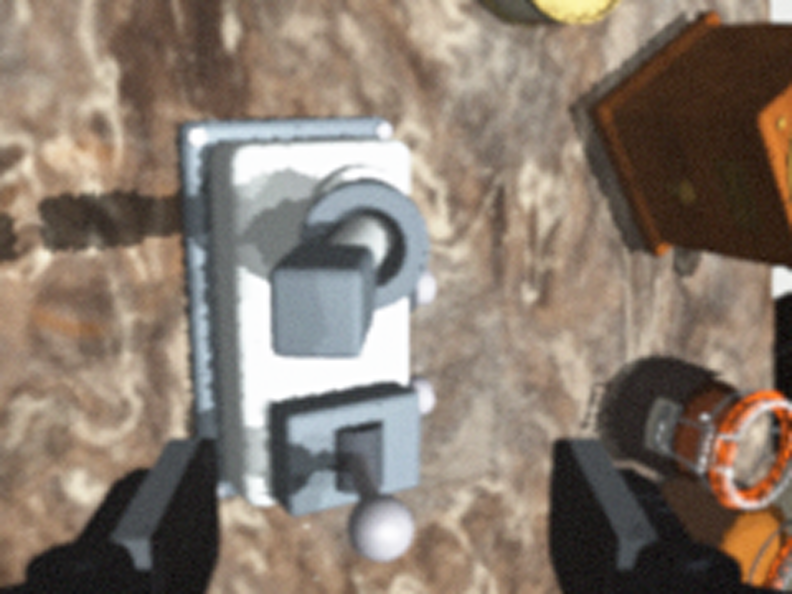

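View pics/c6.png

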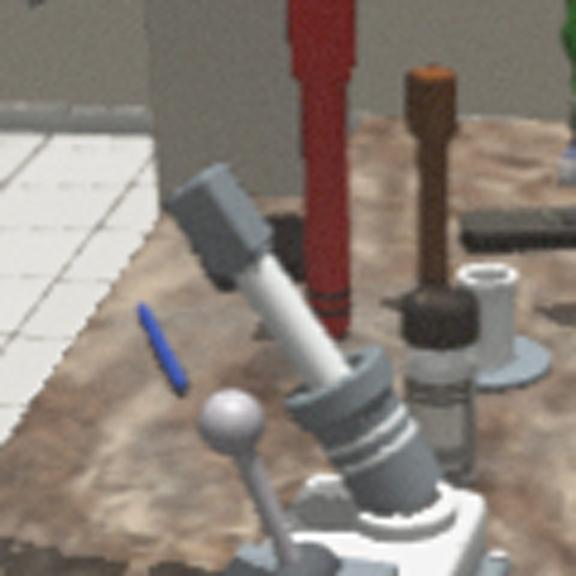

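View pics/c8.png

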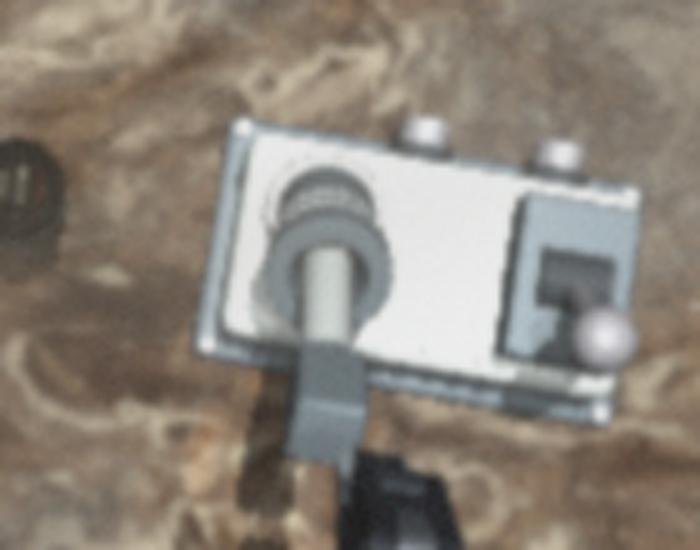

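```bash
python3 - <<'E'
from tgt import *
ax=-zt; 
from snap import load
w=load("wrist",15)
for d in (0,.04,.08,.12):
    # rotate lean further toward -x head
    k=RT[:,1]; a=R.from_rotvec(k*d).apply(ax)
    if a[2]>ax[2]: a=R.from_rotvec(-k*d).apply(ax)
    for tipz in(.054,):
        tip=mouth-ax*tipz
        P=[tip+a*l for l in (.060,.118,.160)]
        print(d,((proj("side",P)-[200,140])*4.8).round(0).tolist(),"top",((proj("top",P)-[300,180])*5).round(0).tolist())
print(((proj("side",mouth-ax*np.array([[.0],[.04]]))-[200,140])*4.8).round(0).tolist())
E
python3 -c "
from h import *
crop('pics/side15.png',225,165,305,250,7.5,'pics/c9.png')"
```

```text
0 [[332.0, 364.0], [266.0, 253.0], [217.0, 170.0]] top [[329.0, 277.0], [332.0, 346.0], [335.0, 402.0]]
0.04 [[327.0, 366.0], [258.0, 257.0], [206.0, 177.0]] top [[328.0, 283.0], [330.0, 357.0], [331.0, 417.0]]
0.08 [[323.0, 368.0], [249.0, 262.0], [195.0, 183.0]] top [[327.0, 288.0], [327.0, 368.0], [327.0, 432.0]]
0.12 [[319.0, 370.0], [241.0, 267.0], [184.0, 190.0]] top [[326.0, 293.0], [325.0, 378.0], [324.0, 447.0]]
[[339.0, 375.0], [383.0, 449.0]]
```

View pics/c9.png

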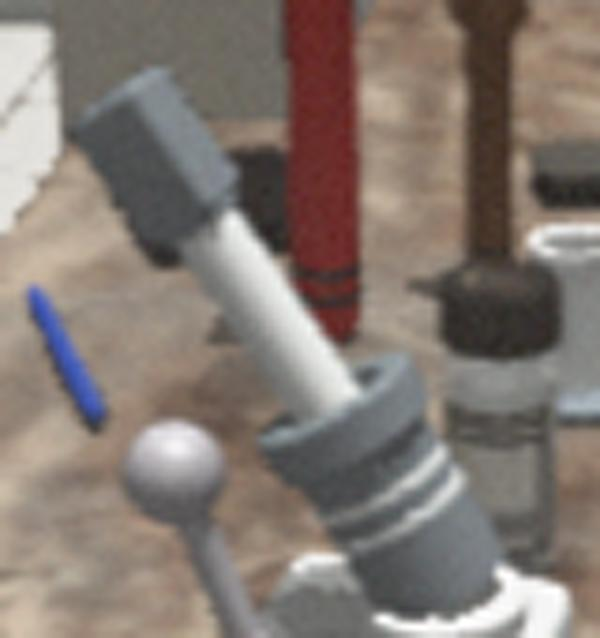

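```bash
python3 - <<'E'
from tgt import *
x=np.array([c,s,0]);z=np.array([0,0,-1.]);RV=np.c_[x,np.cross(z,x),z]
print(RT[:,1])
delta(np.array([.4052,-.2199,.20]),RV)
E
```

```text
[-0.16676875 -0.98599604  0.        ]
rotdeg [ -0.2  -29.41   0.04] shift [-0.009   0.103   0.0586]
```

Emit:
{"fn": "jog_arm", "kwargs": {"deltas": [[[0, 0, 0], [0, 0.03, 0.01], 0.04], [[0, 0, 0], [0, 0.06, 0.015], 0.02], [[0, -4, 0], [0, 0.09, 0.02], 0.0], [[0, -10, 0], [-0.003, 0.103, 0.03], 0.0], [[0, -16, 0], [-0.006, 0.103, 0.04], 0.0], [[0, -22, 0], [-0.009, 0.103, 0.05], 0.0], [[0, -29.5, 0], [-0.009, 0.103, 0.058], 0.0], [[0, -29.5, 0], [-0.009, 0.103, 0.058], 0.0], [[0, -29.5, 0], [-0.009, 0.103, 0.058], 0.0], [[0, -29.5, 0], [-0.009, 0.103, 0.058], 0.0]]}}

```text
t: 13.32
tool_pos: [0.4046, -0.2192, 0.2001]
tool_rot: [-3.127, 0.259, 0.003]
contact_force: [0.0, -0.5, 0.8]
opening: 0.0
```

```bash
python3 snap.py wrist 16; python3 snap.py side 16; python3 - <<'E'
from tgt import *
x=np.array([c,s,0]);z=np.array([0,0,-1.]);RV=np.c_[x,np.cross(z,x),z]
delta(np.array([.4052,-.2199,.093]),RV)
E
```

```text
13.3167 [-0.66  -0.361  1.97   0.003  1.537 -0.495] [ 0.4046 -0.2192  0.2001] [-3.1267e+00  2.5880e-01  2.5000e-03] 0.064 [ 0.  -0.5  0.8] 3.801061945018277e-05
13.3667 [-0.661 -0.364  1.97   0.003  1.537 -0.495] [ 0.4045 -0.2195  0.2013] [-3.1281e+00  2.5980e-01 -7.0000e-04] 0.038 [ 0.5 -0.3  0.6] 7.995916486923689e-05
rotdeg [-0.11 -0.09  0.07] shift [0.0005 0.0003 0.1091]
```

View pics/wrist16.png

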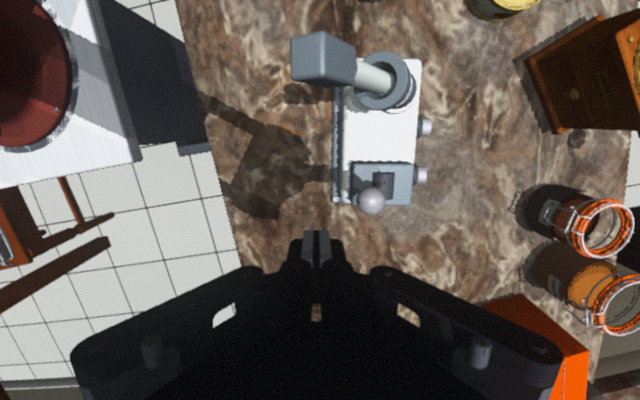

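View pics/side16.png

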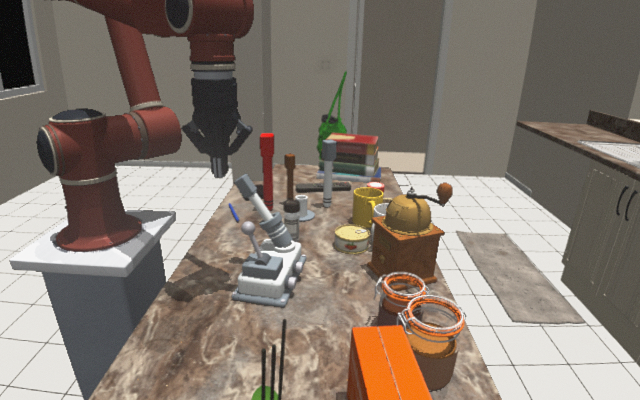

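```bash
python3 - <<'E'
from tgt import *
for z in (.2,.22,.23,.24,.25): print(z,proj("side",[.4045,-.2195,z]).round(1))
o=ctrl.get_obs();M=R.from_rotvec(o["tool_rot"]).as_matrix()
b=np.array([.453,-.228,.143]); print((b-o["tool_pos"])@M)
E
```

```text
0.2 [[222.1 197.3]]
0.22 [[221.4 187.2]]
0.23 [[221. 182.]]
0.24 [[220.6 176.8]]
0.25 [[220.2 171.6]]
[0.04908853 0.00023816 0.05918279]
```

Emit:
{"fn": "jog_arm", "kwargs": {"deltas": [[[0, 0, 0], [0, 0, 0.04], 0], [[0, 0, 0], [0, 0, 0.08], 0], [[0, 0, 0], [0, 0, 0.112], 0], [[0, 0, 0], [0, 0, 0.112], 0], [[0, 0, 0], [0, 0, 0.112], 0], [[0, 0, 0], [0.01, 0, 0.112], 0], [[0, 0, 0], [0.018, 0, 0.112], 0], [[0, 0, 0], [0.026, 0, 0.112], 0], [[0, 0, 0], [0.034, 0, 0.112], 0], [[0, 0, 0], [0.042, 0, 0.112], 0], [[0, 0, 0], [0.05, 0, 0.112], 0]]}}

```text
t: 14.33
tool_pos: [0.4556, -0.2283, 0.0904]
tool_rot: [-3.129, 0.26, -0.001]
contact_force: [-0.9, 0.2, 0.9]
opening: -0.0003
```

```bash
python3 snap.py side 17;python3 snap.py wrist 17; python3 -c "
from h import *
crop('pics/side17.png',190,130,330,310,3.3,'pics/c6.png')"
```

```text
14.3333 [-0.612 -0.14   1.975  0.002  1.307 -0.447] [ 0.4556 -0.2283  0.0904] [-3.1286e+00  2.6000e-01 -1.1000e-03] 0.245 [-0.9  0.2  0.9] -0.00026953444707369446
14.3833 [-0.612 -0.138  1.974  0.003  1.306 -0.447] [ 0.4566 -0.2285  0.0902] [-3.1286e+00  2.5970e-01 -2.7000e-03] 0.026 [0.2 0.4 0.7] -0.00012638286411169382
```

View pics/c6.png

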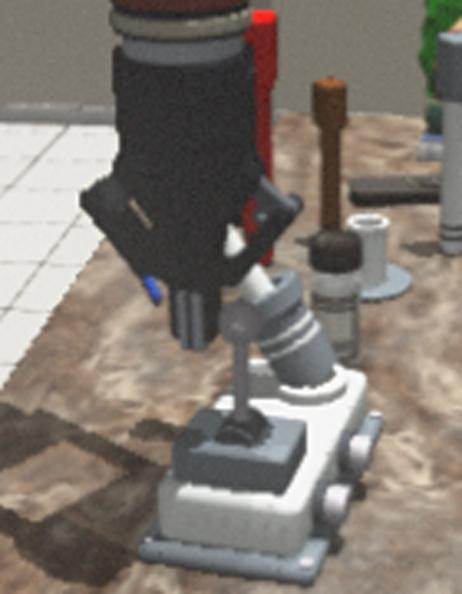

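View pics/wrist17.png

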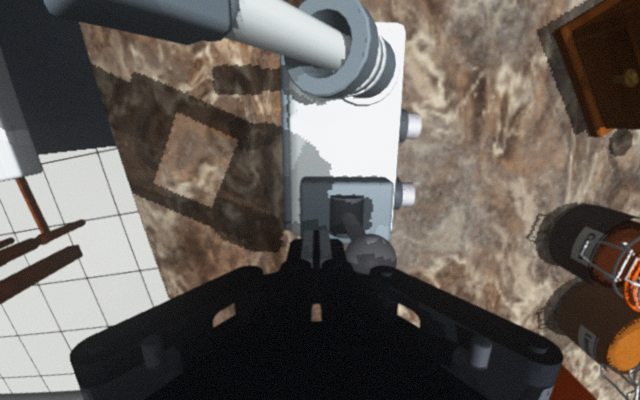

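Emit:
{"fn": "jog_arm", "kwargs": {"deltas": [[[0, 0, 0], [0.008, 0, 0], 0], [[0, 0, 0], [0.016, 0, 0], 0], [[0, 0, 0], [0.022, 0, 0], 0], [[0, 0, 0], [0.028, 0, 0], 0], [[0, 0, 0], [0.034, 0, 0], 0], [[0, 0, 0], [0.038, 0, 0], 0], [[0, 0, 0], [0.038, 0, 0], 0], [[0, 0, 0], [0.038, 0, 0], 0]]}}

```text
t: 15.1
tool_pos: [0.489, -0.2335, 0.0888]
tool_rot: [-3.126, 0.259, 0.014]
contact_force: [-11.2, 1.5, 4.9]
opening: 0.0
```

```bash
python3 snap.py side 18;python3 snap.py wrist 18; python3 -c "
from h import *
crop('pics/side18.png',190,130,330,310,3.3,'pics/c6.png')"
```

```text
15.1 [-5.830e-01 -5.000e-02  1.894e+00 -1.000e-03  1.307e+00 -4.170e-01] [ 0.489  -0.2335  0.0888] [-3.1264  0.2594  0.0144] 0.007 [-11.2   1.5   4.9] 3.670671722653555e-05
15.15 [-0.583 -0.05   1.894 -0.     1.307 -0.417] [ 0.489  -0.2336  0.0888] [-3.1265  0.2596  0.0139] 0.005 [-11.1   1.8   4.7] 0.00019566647232363628
```

View pics/c6.png

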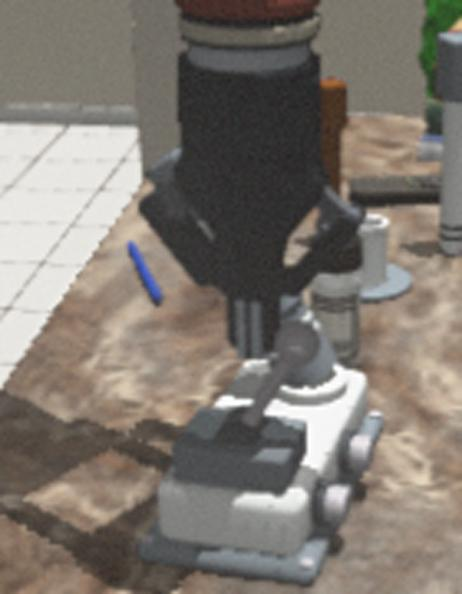

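Emit:
{"fn": "jog_arm", "kwargs": {"deltas": [[[0, 0, 0], [0.02, 0, 0], 0], [[0, 0, 0], [0.0, 0, -0.01], 0], [[0, 0, 0], [0.0, 0, -0.05], 0], [[0, 0, 0], [0.0, 0, -0.09], 0], [[0, 0, 0], [0.0, 0.01, -0.13], 0], [[0, 0, 0], [0.0, 0.04, -0.17], 0], [[0, 0, 0], [0.0, 0.08, -0.2], 0], [[0, 0, 0], [0.0, 0.12, -0.2], 0], [[0, 0, 0], [0.0, 0.16, -0.2], 0], [[0, 0, 0], [0.0, 0.16, -0.2], 0], [[0, 0, 0], [0.0, 0.16, -0.2], 0]]}}

```text
t: 16.12
tool_pos: [0.465, -0.3953, 0.2888]
tool_rot: [-3.128, 0.266, 0.0]
contact_force: [0.2, -0.3, 0.6]
opening: -0.0001
```

```bash
python3 snap.py side 19;python3 snap.py top 19; python3 -c "
from h import *
crop('pics/side19.png',190,130,330,310,3.3,'pics/c6.png')
crop('pics/top19.png',190,100,450,290,3,'pics/c8.png')"
```

```text
16.1167 [-0.827 -0.02   1.528  0.002  1.635 -0.657] [ 0.465  -0.3953  0.2888] [-3.1278e+00  2.6620e-01  5.0000e-04] 0.052 [ 0.2 -0.3  0.6] -0.00011261852851166908
16.1667 [-0.825 -0.021  1.53   0.002  1.636 -0.657] [ 0.4654 -0.3934  0.2885] [-3.1267e+00  2.6320e-01  1.0000e-03] 0.037 [ 0.5  0.9 -0.4] 0.0001516182514853994
```

View pics/c6.png

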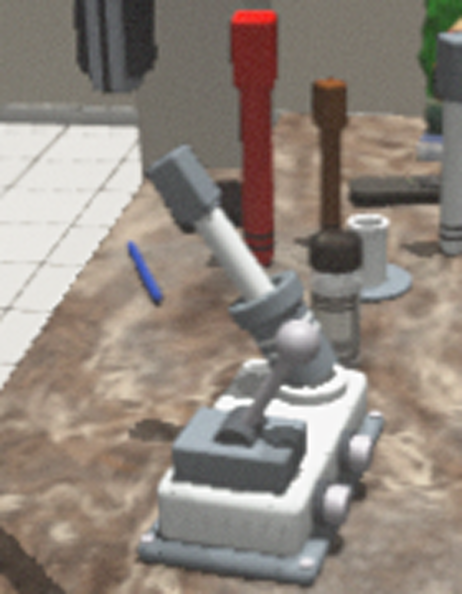

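View pics/c8.png

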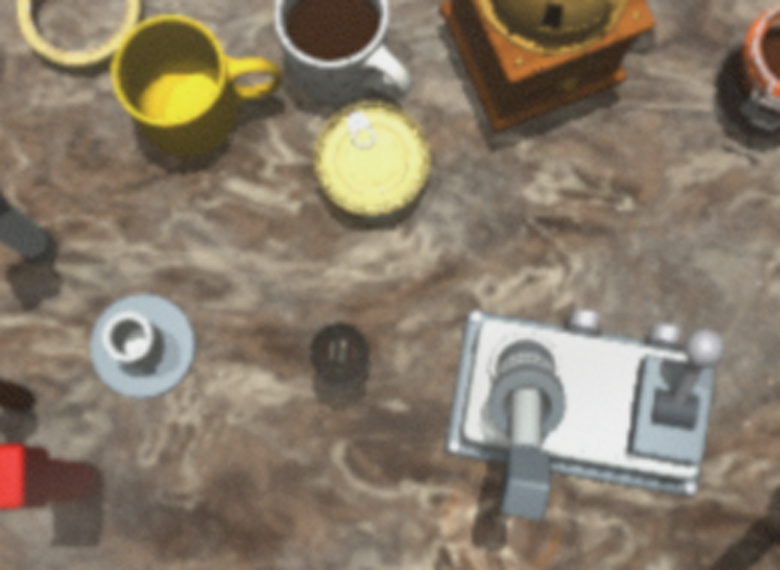

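```bash
python3 - <<'E'
from h import *
b,e=tri([ray("side",(280,233)),ray("top",(424.7,215.3))]);print(b,e)
h=np.array([.4792,-.2324,.072]);d=b-h;x=d@[.986,-.167,0];print(x,d[2],.5+np.arctan2(x,d[2]))
b0=np.array([.453,-.228,.143]);d=b0-h;x=d@[.986,-.167,0];print("start",.5+np.arctan2(x,d[2]))
im=cv2.imread("pics/side19.png"); print(ctrl.get_obs()["dq"].round(3))
crop('pics/side19.png',225,165,305,250,7.5,'pics/c9.png')
E
```

```text
[ 0.51485323 -0.23895237  0.1402877 ] [np.float64(0.0008774873950160286), np.float64(0.0008774873950160677)]
0.03624833178522523 0.06828770007626887 0.9879968786350626
start 0.14193335490861608
[ 0.027 -0.018  0.019  0.     0.003 -0.002]
```

View pics/c9.png

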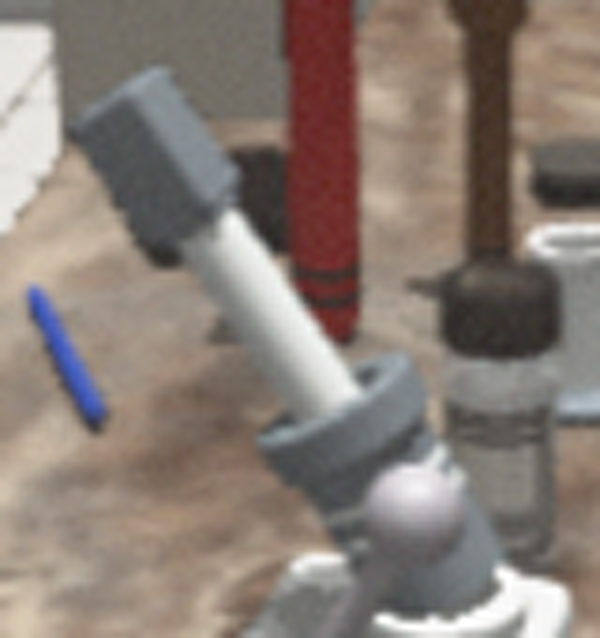

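```bash
python3 -c "
from station import job
print(job.finish_job())"
```

```text
the job is handed in; nothing more can be done
None
```

I put the filter tube into the slanting collet, pushed it to the bottom and let go. I then swung the valve lever over to its far stop, backed the arm clear and handed the job in at about 16 s of the 54 s. No verdict is reported, and I could not read the seal joint directly.

**Tube choice:** four things looked like the tube. They were a large grey one at top-camera pixel (178,163), the small grey one in the stand (225,208), a brown one (175,227) and a red one (187,260). I took the small grey one.

**Last checks:**
- **Tube depth:** the push met a hard stop at 44 to 53 N, with the tip about 53 mm below the mouth by estimate (54 mm is fully home). I trust this to about 2 mm. In the last side view the tube sat exactly as it did after release.
- **Tube angle:** on release the tube drooped to about 0.07 rad off the bore axis by image estimate. That is inside the 0.1 rad limit, but the margin is modest.
- **Lever:** the ball position from two cameras gives about 0.99 rad.
- **Other objects:** the spice jar, yellow mug and tin looked unmoved in the last top view, and the arm's force reading was near zero.

**What disagreed or ran close:**
- **Fingertip position:** the reported TCP lay about 38 mm beyond the fingertips seen in the pictures, so I worked from the pictures.
- **Joint 2:** on the retreat from the tube it read -1.011 against its limit of -1.01. The jog continued normally, but I can't rule out that this counts as passing the range.

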